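Clear the baking bench: eggs, jars and cutters back where they belong

TASK

Clear the bench after baking: put the loose egg into the empty well of the wooden egg board, stand the red-capped and the green-capped spice jar upright in the wire caddy, one in each bay, and put both cookie cutters (flower and round) into the green tin with the strip of yellow tape round it and shut its lid. Do not knock the bowl of custard.

Things in the scene. Friction and masses are not known exactly. Their poses are not given: they have to be found in the camera images.
- egg_mid (a point): the one loose hen's egg on the bare worktop, off-white, 55 mm long and 42 mm thick, lying on its side. This point is the egg's centre (21 mm above the worktop at the start); its x axis runs along the egg's length.
- red_jar: spice jar of amber glass with a bright red cap, round, 46 mm across and 95 mm tall, standing upright; the cap, 42 mm across, is the top 16 mm, with a narrower neck under it. Origin: centre of its underside, z up along the jar.
- green_jar: the same jar with a green cap: 46 mm across and 95 mm tall, standing upright; the cap, 42 mm across, is the top 16 mm. Origin: centre of its underside, z up along the jar.
- flower_cutter: sheet-metal cookie cutter in the shape of a six-petalled flower, an open band 23 mm tall, 53 mm across along its x axis (two flat-topped petals face each other there, good to grip) and 59 mm along its y axis. Origin: centre of its underside.
- round_cutter: round sheet-metal cookie cutter, an open band 44 mm across and 23 mm tall. Origin: centre of its underside.
- tin: green hinged tin with a strip of yellow tape round it, fixed near the robot, open and empty (a like tin without tape stands far back at the right: not this one). 115 mm (x) by 155 mm (y), 63 mm tall shut; inside 102 by 146 mm, floor 2 mm above the worktop, walls 60 mm tall. Origin: centre of its underside. The lid hinges on the far wall, on a line at x = +56 mm, 61 mm up.
- tin_lid (a joint): angle of the tin's lid: 0 is shut, 1.92 rad is thrown right back. The lid reaches 109 mm from the hinge line, weighs little, and its stiff hinge keeps it at any angle (under 2 N at the free edge moves it). It starts open, leaning about 15 degrees back (1.80 to 1.91 rad), with its free edge about 170 mm above the worktop.
- egg_board: light wooden egg board, fixed, 150 by 150 mm and 22 mm thick, with four round wells 46 mm wide and 12 mm deep at (+-36, +-36) mm from the centre. Three wells hold eggs lying on their sides, their tops 55 mm above the worktop (part of the board); the one at x = -36, y = +36 mm is empty. An egg laid in a well sinks about 10 mm below the board's top. Origin: centre of the underside.
- caddy: jar caddy, fixed: wooden foot 84 mm (x) by 158 mm (y), 12 mm thick, with a gallery of steel wire (5 mm thick, top at 50 mm above the worktop) that leaves two open bays side by side, each 67 mm (x) by 68 mm (y), centred at y = +36.5 and y = -36.5 mm, x = 0. Jars stand on the wood, 12 mm above the worktop. Origin: centre of the underside.
- bowl: small printed china bowl of yellow custard with flour spilt round it on the worktop, loose, about 105 mm across and 66 mm tall; a bystander. Origin: on its underside, 15 mm from the middle of the bowl (the middle lies at x = 0, y = +15 mm).

How it is judged:
By the outcome, as a careful person would: the job done as asked, in the order asked, and still so for the second after the job is handed in, with the robot touching nothing.
It also fails if it takes over 136 s, if anything falls off the work surface, if the arm or the gripper's body presses on something with over 40 N, if the wrist force passes 120 N, or if a joint passes its speed limit or range.

ROBOT

A 6-joint arm with a two-finger parallel gripper is mounted at the origin on a cart in front of the work surface, level with it; the furniture and walls round the work are solid. World frame = base frame: x ahead of the robot, y to its left, z up, the work surface at z = 0. Lengths are in m, angles in degrees, forces in N, time in s.
With the tool pointing down it reaches from about 0.375 to 0.9 m from the base axis. Payload 3.1 kg.
Tool frame: the origin (TCP) lies on the centre line of the jaws, within the pads' length; the fingertips stand 17 mm ahead of it and the grasp point (between the pads) lies 2 mm behind it; z points along the fingers, y is the line along which they close (so a half turn about z gives the same grasp; the last joint's range is limited). The gripper opens to 87 mm and grips with 3 to 60 N. Pads are 19 mm wide; open, the fingers measure 117 mm over their backs; the gripper's body (75 mm by 190 mm) begins 51 mm behind the grasp point.
Start: joints at [-75.029, 30.224, 82.088, -0, 67.689, -10.227], TCP at [0.266, -0.565, 0.21] pointing down, gripper open.
Joint ranges: [-176.69, 176.69], [-43.24, 126.21], [12.49, 139.97], [-82, 262], [0, 151.66], [-163.58, 163.58]. Speed limits (degrees/s): [159.86, 159.86, 180, 180, 180, 180].

INTERFACE

Orientations are given as a 3x3 rotation matrix whose columns are the frame's x, y, z axes.
In Python, from rig import bot, imaging, finder gives the robot as it stands. The module is installed in compiled form; this text tells all that it offers.
- The arm moves only by the tool play_rows, never from a script. Its argument "motion" is a list that holds one entry, the list of rows, each a list of 6 numbers: the shift along the tool's x, y, z in a scale on which 1.0 is 1 m, then the turn, a rotation vector about the tool's x, y, z in a scale on which 1.0 is 120 degrees. In form: [[[dx, dy, dz, wx, wy, wz], ...]]. A call has 1 to 8 rows; each row is the pose to reach, as a shift and turn from the pose commanded when the call began, along the tool's axes at that moment; what a row does not reach only later rows make up. A row lasts 1/12 s, in which the tool goes at most 41.7 mm and 7.16 degrees, less where a joint would pass 70% of its speed; a pose out of reach is approached as far as the arm can. Shift and turn numbers lie between -1 and 1, and a call with a number outside is refused. A call with a gripper value outside its range is refused whole. "fingers" is the finger opening in m, from 0 to 0.087, set as the call begins (left out, the last holds). The fingers move at their own pace and stop on an object; the grip force is fixed at half the most. Time passes only in rows, so rows that repeat a pose let the fingers close. It gives the time, the measured TCP pose, the force, the opening and the grip force at its end, in the units of the state.
- bot.read_state(): the state, without advancing time (a new reading comes with each control period).
- imaging.capture(name): name is "scene" or "top" or "wrist"; returns a dict with "frame" (400x640x3 uint8, red, green, blue), "camera_matrix" (3x3 intrinsics, pixels), "R" (3x3) and "t" (3): a world point X has camera coordinates R X + t. Camera axes: x right, y down, z forward; pixel columns grow to the right and rows downward; lengths in m; the calibration is good to about 2 mm. A picture is of the moment at which its call begins. There is no depth.
- bot.hand_in(): hands the job in; it is judged then, once.
Trained networks look in the newest picture that a camera, given by its name, has taken for a name from the list of things; names that differ only in an ending like _2 or _b are one class to them, and where a whole thing is asked for, a point or a joint stands for the part that bears it (a point fixed in the world has none). Each returns a list of dicts, best first, with "confidence" (0 to 1); they miss things now and then, are a little off and sometimes report something else, mostly with a low value. They report only what shows in the picture. A call takes as long as a camera call.
- finder.recognise(camera, name): "at" ([x, y, z] in m, in world coordinates, good to about 4 mm: the middle of the surface that is visible of it).
- finder.outline_of(camera, name): "pixels" (400x640 bool, what is visible of it).
The state is a dict: "time_s": time; "joint_positions": joint angles; "qvel": joint speeds; "tau": joint torques, N m; "position": TCP position; "tcp_rot": TCP orientation; "force": force on the tool from outside, world axes, zero at the start; "moment": the same for the moment, N m; "opening": opening from 0.0 (shut) to 1.0 (fully open); "grasp_force": force on a finger pad.
Only numpy, scipy, OpenCV 4.12 (cv2) and the standard library are available. Lean on these libraries where they do the work, as an engineer would, in place of code of your own. Each camera call takes 0.05 s, during which the arm holds its last target. There are 200 camera calls.

## Working session

There is one attempt and no reset: what is moved stays moved. The work goes in short steps, Python scripts to look and compute and a tool call to move; the robot and the scene stay as the last step left them, time stands still between calls to the robot, and variables do not carry over. Pictures are saved under pics/ and viewed, at most 14 in all, crops included, and the job is handed in when it is done.

Besides the shell and the picture viewer there is one more tool, called as name([rows], argument=value, ...), one row to a line, values as JSON. play_rows: Moves the arm, as the interface text tells. Its arguments: {"type":"object","properties":{"motion":{"type":"array"},"fingers":{"type":"number"}},"required":["motion"]}

```bash
mkdir -p pics; python3 - <<'E'
from rig import bot, imaging, finder
import cv2, numpy as np
s=bot.read_state(); print(s['time_s'],s['position'],np.round(s['tcp_rot'],3).tolist(),s['opening'])
for c in ['scene','top']:
    d=imaging.capture(c); cv2.imwrite(f'pics/{c}0.png',d['frame'][:,:,::-1])
    print(c,np.round(d['camera_matrix'],1).tolist(),np.round(d['R'],3).tolist(),np.round(d['t'],3).tolist())
    for n in ['egg_mid','red_jar','green_jar','flower_cutter','round_cutter','tin','tin_lid','egg_board','caddy','bowl']:
        print(n,[(np.round(r['at'],3).tolist(),round(r['confidence'],2)) for r in finder.recognise(c,n)][:3])
E
```

```text
0.0 [ 0.26593178 -0.5647553   0.20919164] [[0.905, 0.426, -0.001], [0.426, -0.905, 0.002], [0.0, -0.002, -1.0]] 1.0005449009707585
scene [[417.7, 0.0, 325.6], [0.0, 417.7, 204.4], [0.0, 0.0, 1.0]] [[-0.877, -0.481, 0.001], [-0.279, 0.507, -0.815], [0.391, -0.715, -0.579]] [0.474, 0.199, 1.232]
egg_mid [([0.447, -0.001, 0.032], 0.62)]
red_jar [([0.461, -0.127, 0.054], 0.83), ([0.672, -0.01, 0.053], 0.51)]
green_jar [([0.434, 0.166, 0.062], 0.58)]
flower_cutter [([0.647, -0.195, 0.016], 0.66)]
round_cutter [([0.64, 0.196, 0.012], 0.55)]
tin [([0.67, -0.008, 0.054], 0.78)]
tin_lid [([0.694, -0.009, 0.12], 0.89), ([0.432, 0.167, 0.063], 0.69), ([0.448, 0.004, 0.032], 0.58)]
egg_board [([0.467, -0.339, 0.024], 0.79)]
caddy [([0.447, 0.373, 0.014], 0.94)]
bowl [([0.648, -0.376, 0.043], 0.68), ([0.46, -0.126, 0.056], 0.66)]
top [[492.0, 0.0, 310.3], [0.0, 492.0, 197.5], [0.0, 0.0, 1.0]] [[-0.026, -0.998, 0.051], [-0.987, 0.018, -0.158], [0.157, -0.054, -0.986]] [0.018, 0.568, 1.696]
egg_mid [([0.452, -0.01, 0.034], 0.47)]
red_jar [([0.46, -0.136, 0.096], 0.71)]
green_jar [([0.434, 0.153, 0.098], 0.71), ([0.464, -0.136, 0.094], 0.32)]
flower_cutter []
round_cutter []
tin [([0.659, -0.007, 0.014], 0.56), ([0.451, 0.358, 0.012], 0.55)]
tin_lid [([0.69, -0.014, 0.116], 0.95)]
egg_board [([0.473, -0.359, 0.022], 0.69)]
caddy [([0.449, 0.358, 0.014], 0.6)]
bowl [([0.66, -0.392, 0.043], 0.63)]
```

View pics/scene0.png

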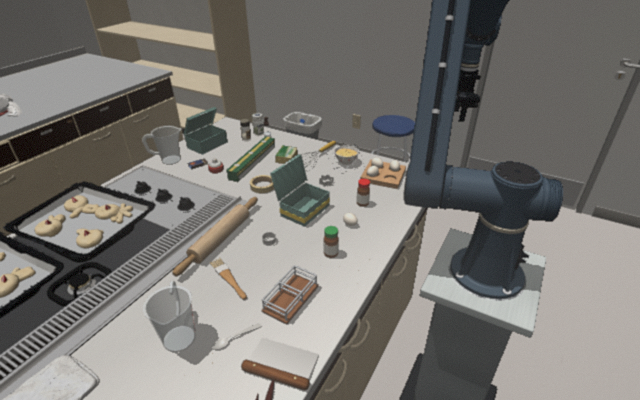

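View pics/top0.png

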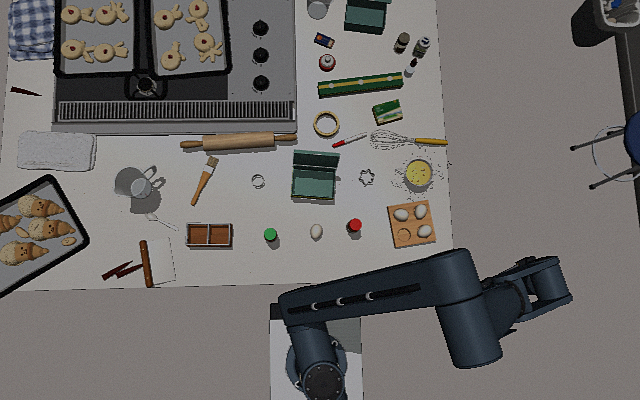

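The scene view shows the tin at about (303,203), the jars at (363,192) and (331,241), the loose egg at (350,219), and the caddy at (291,292). The top view shows the caddy at (209,235), green cap (270,235), egg (316,231), red cap (355,226), and board (412,223) with its empty well at lower left (404,234). It also shows the round cutter (258,181), flower (367,177), tin (315,175) and bowl (418,172). Next I'll check how well the two cameras agree.

```bash
cat > h.py <<'E'
from rig import bot, imaging, finder
import cv2, numpy as np
def ray(d,u,v,z):
    "world point on plane z seen at pixel (u,v)"
    r=d['R'].T@np.linalg.inv(d['camera_matrix'])@[u,v,1]; c=-d['R'].T@d['t']
    return c+r*(z-c[2])/r[2]
def proj(d,X):
    p=d['camera_matrix']@(d['R']@np.array(X,float)+d['t']); return p[:2]/p[2]
def outl(c,n,d,z,k=0):
    o=finder.outline_of(c,n)
    if not o: return None
    ys,xs=np.nonzero(o[k]['pixels'])
    P=np.array([ray(d,x,y,z)[:2] for x,y in zip(xs,ys)],np.float32)
    (cx,cy),(w,h),a=cv2.minAreaRect(P)
    return np.round(P.mean(0),4).tolist(),'rect',np.round([cx,cy,w,h,a],4).tolist(),len(xs),round(o[k]['confidence'],2)
E
python3 - <<'E'
from h import *
Z=dict(egg_mid=.021,red_jar=.09,green_jar=.09,flower_cutter=.02,round_cutter=.02,tin=.05,egg_board=.022,caddy=.012,bowl=.06)
D={}
for c in ['top','scene']:
    d=D[c]=imaging.capture(c)
    print(c,'campos',np.round(-d['R'].T@d['t'],3))
    for n in Z: print(n,outl(c,n,d,Z[n]))
d=D['top']
print('base axis px', proj(d,[0,0,0]),proj(d,[0,0,.2]))
print('red/green cap top',ray(d,355,226,.095),ray(d,270,235,.095),'egg',ray(d,316,231,.021))
d=D['scene'];print('red cap scene',ray(d,364,181,.095),'green',ray(d,331,231,.095),'egg',ray(d,350,219,.021))
f=D['top']['frame'][140:260,180:450,::-1]; cv2.imwrite('pics/tc.png',cv2.resize(f,None,fx=2.9,fy=2.9,interpolation=cv2.INTER_CUBIC))
E
```

```text
top campos [0.294 0.099 1.762]
egg_mid ([0.45190000534057617, -0.01360000018030405], 'rect', [0.4509, -0.0149, 0.0392, 0.0499, 88.5005], 135, 0.49)
red_jar ([0.4596000015735626, -0.1378999948501587], 'rect', [0.4599, -0.1377, 0.0397, 0.0529, 25.028], 156, 0.47)
green_jar ([0.4348999857902527, 0.147599995136261], 'rect', [0.4345, 0.1479, 0.0406, 0.0476, 89.1449], 156, 0.7)
flower_cutter ([0.6578999757766724, -0.010999999940395355], 'rect', [0.6562, -0.0145, 0.1668, 0.176, 84.1542], 2050, 0.2)
round_cutter None
tin ([0.6499999761581421, -0.008100000210106373], 'rect', [0.6485, -0.0116, 0.1591, 0.1752, 84.3103], 2012, 0.58)
egg_board ([0.6570000052452087, -0.01140000019222498], 'rect', [0.6568, -0.0124, 0.1631, 0.1754, 82.9986], 1987, 0.69)
caddy ([0.4489000141620636, 0.36469998955726624], 'rect', [0.4512, 0.365, 0.1684, 0.0884, 88.6896], 1153, 0.59)
bowl ([0.6531000137329102, -0.38499999046325684], 'rect', [0.6529, -0.3872, 0.1054, 0.0987, 89.054], 651, 0.95)
scene campos [-0.011  1.009  0.875]
egg_mid ([0.4544000029563904, -0.01140000019222498], 'rect', [0.4538, -0.0123, 0.0404, 0.055
[... 580 characters left out ...]
4661, 42.9583], 2497, 0.69)
egg_board ([0.46889999508857727, -0.34850001335144043], 'rect', [0.47, -0.3524, 0.1536, 0.2061, 10.3705], 910, 0.7)
caddy ([0.45500001311302185, 0.3625999987125397], 'rect', [0.4562, 0.3549, 0.19, 0.1084, 88.3284], 1893, 0.58)
bowl ([0.6080999970436096, 0.23849999904632568], 'rect', [0.6089, 0.2391, 0.0426, 0.067, 34.363], 179, 0.56)
base axis px [315.44646753 362.14553714] [319.44093738 373.41883548]
red/green cap top [ 0.45849174 -0.14240572  0.095     ] [0.43400397 0.14773342 0.095     ] egg [ 0.45087399 -0.0131394   0.021     ]
red cap scene [ 0.46662342 -0.14444603  0.095     ] green [0.43707618 0.15614768 0.095     ] egg [ 0.45366443 -0.01199918  0.021     ]
```

View pics/tc.png

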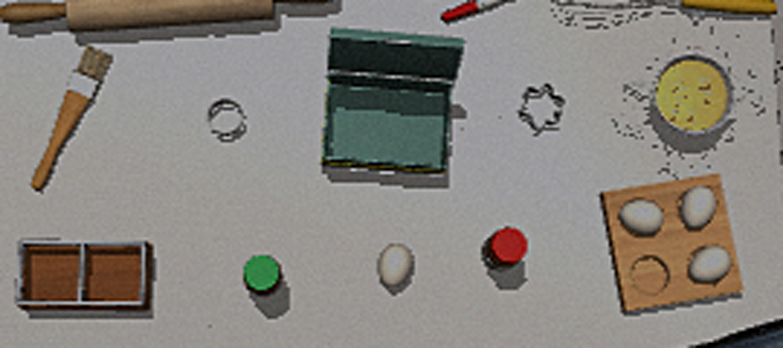

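The crop shows the egg at (396,266) with its long axis roughly along world x. The board's empty well is at (650,274), the jar caps are at (262,273) and (508,246), and the tin is square to the world. I'll move over the egg for a wrist view.

play_rows([
  [[0.03,-0.03,-0.01,0,0,0],[0.055,-0.058,-0.02,0,0,0],[0.08,-0.084,-0.025,0,0,0],[0.105,-0.11,-0.03,0,0,0],[0.13,-0.136,-0.035,0,0,0],[0.155,-0.162,-0.04,0,0,0],[0.18,-0.188,-0.045,0,0,0],[0.2,-0.21,-0.05,0,0,0]],
])

```text
time_s: 2.77
position: [0.358, -0.2878, 0.2605]
tcp_rot: [[0.905, 0.426, 0.0], [0.426, -0.905, 0.001], [0.001, -0.0, -1.0]]
force: [0.5, 1.0, 0.0]
opening: 0.999
grasp_force: 0.0
```

The manual's scale: turns go in shares of 120 degrees. Converting my numbers, 25.2 degrees / 120 = 0.21.

play_rows([
  [[0.025,-0.026,0,0,0,0.0267],[0.05,-0.052,0,0,0,0.0533],[0.075,-0.078,0,0,0,0.08],[0.1,-0.104,0,0,0,0.1067],[0.13,-0.13,0,0,0,0.1333],[0.155,-0.156,0,0,0,0.16],[0.18,-0.182,0,0,0,0.1867],[0.201,-0.21,0,0,0,0.21]],
])

```text
time_s: 3.43
position: [0.4513, -0.013, 0.2605]
tcp_rot: [[1.0, -0.003, 0.002], [-0.003, -1.0, -0.0], [0.002, 0.0, -1.0]]
force: [0.5, 0.2, -0.0]
opening: 1.0
grasp_force: 0.0
```

```bash
python3 - <<'E'
from h import *
s=bot.read_state(); print(s['time_s'],s['position'],np.round(s['tcp_rot'],3).tolist(),s['force'])
d=imaging.capture('wrist'); cv2.imwrite('pics/w1.png',d['frame'][:,:,::-1])
print('campos',-d['R'].T@d['t'],np.round(d['R'],3).tolist(),d['camera_matrix'][0,0])
for n,z in dict(egg_mid=.021,red_jar=.09,green_jar=.09).items(): print(n,outl('wrist',n,d,z))
E
```

```text
3.4333 [ 0.45125034 -0.01304962  0.26054856] [[1.0, -0.003, 0.002], [-0.003, -1.0, -0.0], [0.002, 0.0, -1.0]] [ 0.51966202  0.15745983 -0.03655182]
campos [ 0.53021509 -0.0145535   0.43461724] [[-0.003, -1.0, 0.0], [-0.959, 0.003, 0.283], [-0.283, 0.001, -0.959]] 354.33661567332996
egg_mid ([0.4535999894142151, -0.013299999758601189], 'rect', [0.4529, -0.0126, 0.0418, 0.0534, 63.415], 1284, 0.79)
red_jar ([0.47269999980926514, -0.1340000033378601], 'rect', [0.4728, -0.1336, 0.0693, 0.0414, 63.0217], 2531, 0.87)
green_jar ([0.44909998774528503, 0.13420000672340393], 'rect', [0.4486, 0.1346, 0.0424, 0.0775, 27.2808], 2744, 0.65)
```

View pics/w1.png

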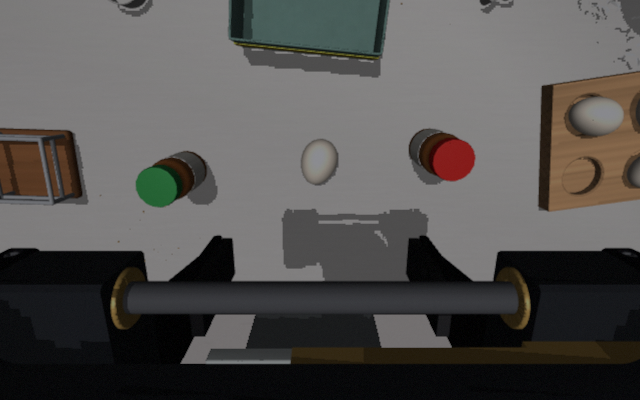

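The wrist view shows the egg at (319,162), tilted slightly from world x. The green cap is at (158,186), the red cap at (453,159), and the empty well at (580,176). I'll refine these positions.

```bash
python3 - <<'E'
from h import *
d=imaging.capture('wrist'); f=d['frame'].astype(int)
def cen(mask,z):
    n,l,st,c=cv2.connectedComponentsWithStats(mask.astype(np.uint8)); k=1+np.argmax(st[1:,4])
    ys,xs=np.nonzero(l==k); P=np.array([ray(d,x,y,z)[:2] for x,y in zip(xs,ys)],np.float32)
    return P, cv2.minEnclosingCircle(P), P.mean(0)
r,g,b=f[...,0],f[...,1],f[...,2]
for m,n in [((r>130)&(g<60),'red'),((g>70)&(r<60)&(b<90)&(np.arange(640)[None]<220)&(np.arange(400)[:,None]>150),'green')]:
    P,c,mm=cen(m,.095); print(n,c,mm)
o=finder.outline_of('wrist','egg_mid')[0]['pixels']; ys,xs=np.nonzero(o)
P=np.array([ray(d,x,y,.021)[:2] for x,y in zip(xs,ys)]); w,v=np.linalg.eigh(np.cov(P.T)); a=v[:,1]
print('egg',P.mean(0),'axis deg',np.degrees(np.arctan2(a[1],a[0])))
print('well wrist',ray(d,580,176,.021)); t=imaging.capture('top')
X=lambda u,v,z:ray(t,180+u/2.9,140+v/2.9,z)
C=np.array([X(*p,.022) for p in [(600,191),(718,175),(742,295),(625,313)]]); print('board corners',C.round(4).tolist(),C.mean(0))
print([np.linalg.norm(C[i]-C[i-1]) for i in range(4)],'well',X(650,274,.021))
K=np.array([X(*p,.05) for p in [(20,242),(152,240),(155,305),(18,303)]]);print('caddy gallery',K.round(4).tolist(),K.mean(0))
print('board edge wrist',ray(d,541,88,.022),ray(d,543,209,.022))
E
```

```text
red ((0.4677387773990631, -0.14418530464172363), 0.01976419985294342) [ 0.4679063  -0.14415385]
green ((0.4423101544380188, 0.14800213277339935), 0.020633909851312637) [0.44217706 0.14801084]
egg [ 0.45360805 -0.01312436] axis deg 161.83160900601067
well wrist [ 0.43485109 -0.32605486  0.021     ]
board corners [[0.5361, -0.2716, 0.022], [0.5535, -0.4215, 0.022], [0.4032, -0.4419, 0.022], [0.3844, -0.2948, 0.022]] [ 0.46927264 -0.35745706  0.022     ]
[np.float64(0.1534444979364034), np.float64(0.15094982291844175), np.float64(0.15169601771206911), np.float64(0.14826801600913758)] well [ 0.43164745 -0.3287996   0.021     ]
caddy gallery [[0.4839, 0.4347, 0.05], [0.4831, 0.2785, 0.05], [0.4054, 0.2751, 0.05], [0.4115, 0.4361, 0.05]] [0.44597952 0.35609684 0.05      ]
board edge wrist [ 0.53508252 -0.26072978  0.022     ] [ 0.39357801 -0.28872102  0.022     ]
```

Scaled: 18 degrees / 120 = 0.15.

play_rows([
  [[0.001,0,0.02,0,0,0.025],[0.002,0,0.05,0,0,0.05],[0.002,0,0.085,0,0,0.0833],[0.002,0,0.12,0,0,0.1167],[0.002,0,0.155,0,0,0.15],[0.002,0,0.19,0,0,0.15],[0.002,0,0.215,0,0,0.15],[0.002,0,0.2295,0,0,0.15]],
])

```text
time_s: 4.45
position: [0.4507, -0.0161, 0.028]
tcp_rot: [[0.95, -0.312, -0.004], [-0.312, -0.95, 0.001], [-0.004, 0.0, -1.0]]
force: [-0.1, -0.0, -0.5]
opening: 1.001
grasp_force: 0.0
```

play_rows([
  [[0,0,0,0,0,0],[0,0,0,0,0,0],[0,0,0,0,0,0],[0,0,0,0,0,0],[0,0,0,0,0,0],[0,0,0,0,0,0],[0,0,0,0,0,0]],
], fingers=0.03)

```text
time_s: 5.03
position: [0.4526, -0.0148, 0.0314]
tcp_rot: [[0.951, -0.309, 0.002], [-0.309, -0.951, -0.0], [0.002, -0.0, -1.0]]
force: [-0.1, 0.7, 0.6]
opening: 0.554
grasp_force: 0.0
```

play_rows([
  [[0,0,-0.005,0,0,0],[0,0,-0.015,0,0,0],[0,0,-0.03,0,0,0],[0,0,-0.05,0,0,0],[0,0,-0.07,0,0,0],[0,0,-0.09,0,0,0],[0,0,-0.1,0,0,0],[0,0,-0.1,0,0,0]],
])

```text
time_s: 5.7
position: [0.4537, -0.015, 0.1332]
tcp_rot: [[0.951, -0.309, 0.006], [-0.309, -0.951, -0.002], [0.006, -0.0, -1.0]]
force: [0.4, 0.6, -0.8]
opening: 0.345
grasp_force: 0.0
```

The fingers close slower than I assumed and I lifted too early. Reopening and looking again.

play_rows([
  [[0,0,-0.02,0,0,0],[0,0,-0.05,0,0,0],[0,0,-0.08,0,0,0],[0,0,-0.08,0,0,0],[0,0,-0.08,0,0,0]],
], fingers=0.07)

```text
time_s: 6.12
position: [0.4529, -0.0148, 0.2116]
tcp_rot: [[0.951, -0.309, 0.003], [-0.309, -0.951, -0.001], [0.003, -0.0, -1.0]]
force: [-0.7, 0.9, 0.1]
opening: 0.638
grasp_force: 0.0
```

```bash
cat >> h.py <<'E'
def egg():
    d=imaging.capture('wrist')
    L=finder.outline_of('wrist','egg_mid')
    for q in L[:3]:
        ys,xs=np.nonzero(q['pixels'])
        P=np.array([ray(d,x,y,.021)[:2] for x,y in zip(xs,ys)]); w,v=np.linalg.eigh(np.cov(P.T)); a=v[:,1]
        print('egg',q['confidence'],P.mean(0),'axis',np.degrees(np.arctan2(a[1],a[0])),'std',np.sqrt(w))
    return d
E
python3 - <<'E'
from h import *
egg(); s=bot.read_state(); print(s['position'],s['opening'])
E
```

```text
egg 0.9 [ 0.45359612 -0.01292928] axis 163.34538102910352 std [0.01051432 0.01385946]
[ 0.45105309 -0.0143947   0.20965818] 0.7245702262089296
```

play_rows([
  [[0,-0.002,0.02,0,0,0],[0,-0.002,0.055,0,0,0],[0,-0.002,0.09,0,0,0],[0,-0.002,0.125,0,0,0],[0,-0.002,0.155,0,0,0],[0,-0.002,0.175,0,0,0],[0,-0.002,0.18,0,0,0],[0,-0.002,0.18,0,0,0]],
])

```text
time_s: 6.88
position: [0.4503, -0.0122, 0.0283]
tcp_rot: [[0.951, -0.309, -0.007], [-0.309, -0.951, 0.002], [-0.007, 0.0, -1.0]]
force: [0.6, -0.2, 0.6]
opening: 0.801
grasp_force: 0.0
```

play_rows([
  [[0,0,0,0,0,0],[0,0,0,0,0,0],[0,0,0,0,0,0],[0,0,0,0,0,0],[0,0,0,0,0,0],[0,0,0,0,0,0],[0,0,0,0,0,0],[0,0,0,0,0,0]],
], fingers=0.03)

```text
time_s: 7.55
position: [0.4529, -0.0128, 0.0309]
tcp_rot: [[0.951, -0.309, 0.0], [-0.309, -0.951, -0.0], [0.0, -0.0, -1.0]]
force: [0.2, 0.8, -0.1]
opening: 0.363
grasp_force: 0.0
```

```bash
python3 - <<'E'
from h import *
d=egg(); s=bot.read_state(); print(s['position'],s['opening'],s['grasp_force'])
t=imaging.capture('scene')['frame'][130:270,270:430,::-1]
cv2.imwrite('pics/w2.png',np.hstack([cv2.resize(d['frame'][:,:,::-1],(400,250)),cv2.resize(t,(286,250))]))
E
```

```text
egg 0.79 [ 0.45443494 -0.01345658] axis 164.89644046915583 std [0.01017382 0.01408245]
[ 0.45281048 -0.01283781  0.03073191] 0.35382570729992774 0.0
```

View pics/w2.png

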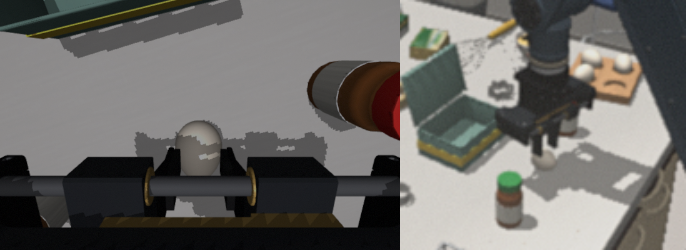

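The wrist view shows the egg between the finger outlines without any contact. In the scene crop the fingers look as if they end above the egg, so I'll check the tip height.

```bash
python3 - <<'E'
from h import *
t=imaging.capture('scene'); w=imaging.capture('wrist')
s=bot.read_state(); p=s['position']; R=np.array(s['tcp_rot']); print(s['opening'],s['grasp_force'],p)
def mark(d,box,k):
    u0,v0,u1,v1=box; im=cv2.resize(d['frame'][v0:v1,u0:u1,::-1],None,fx=k,fy=k,interpolation=cv2.INTER_CUBIC)
    for l,c in [(.017,(0,0,255)),(-.002,(0,255,255)),(-.03,(255,0,0))]:
        for y in [-.0155,.0155]:
            q=proj(d,p+R@[0,y,l]); cv2.circle(im,(int((q[0]-u0+.5)*k),int((q[1]-v0+.5)*k)),3,c,-1)
    return im
cv2.imwrite('pics/w3.png',np.hstack([mark(t,(310,170,390,250),5),mark(w,(220,150,420,350),2)]))
E
```

```text
0.3496258912949753 0.0 [ 0.45273243 -0.0128043   0.03062622]
```

View pics/w3.png

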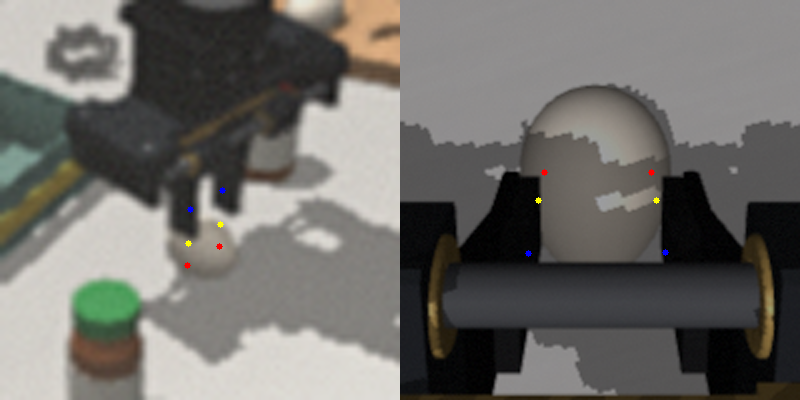

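The scene view shows the finger ends at about crop (185,236), near the grasp-point mark and roughly 20 mm above the expected tip. So the fingers really do sit higher than reported. I'll open and probe gently downward.

play_rows([
  [[0,0,0,0,0,0],[0,0,0,0,0,0],[0,0,0,0,0,0],[0,0,0,0,0,0],[0,0,0,0,0,0],[0,0,0,0,0,0],[0,0,0.005,0,0,0],[0,0,0.01,0,0,0]],
], fingers=0.065)

```text
time_s: 8.47
position: [0.453, -0.0129, 0.0205]
tcp_rot: [[0.951, -0.309, 0.001], [-0.309, -0.951, -0.0], [0.001, -0.0, -1.0]]
force: [0.1, 0.3, -0.8]
opening: 0.735
grasp_force: 0.0
```

play_rows([
  [[0,0,0.002,0,0,0],[0,0,0.003,0,0,0],[0,0,0.004,0,0,0],[0,0,0.004,0,0,0]],
])

```text
time_s: 8.8
position: [0.4526, -0.0128, 0.0164]
tcp_rot: [[0.951, -0.309, -0.0], [-0.309, -0.951, 0.0], [-0.0, 0.0, -1.0]]
force: [-0.4, 0.5, 0.6]
opening: 0.747
grasp_force: 0.0
```

play_rows([
  [[0,0,0.001,0,0,0],[0,0,0.002,0,0,0],[0,0,0.003,0,0,0],[0,0,0.003,0,0,0]],
])

```text
time_s: 9.13
position: [0.4527, -0.0128, 0.0136]
tcp_rot: [[0.951, -0.309, -0.0], [-0.309, -0.951, 0.0], [-0.0, 0.0, -1.0]]
force: [0.5, 0.6, -0.4]
opening: 0.743
grasp_force: 0.0
```

play_rows([
  [[0,0,0.001,0,0,0],[0,0,0.002,0,0,0],[0,0,0.003,0,0,0],[0,0,0.0035,0,0,0]],
])

```text
time_s: 9.47
position: [0.4527, -0.0128, 0.01]
tcp_rot: [[0.951, -0.309, -0.0], [-0.309, -0.951, 0.0], [-0.0, 0.0, -1.0]]
force: [0.3, 0.1, 0.3]
opening: 0.749
grasp_force: 0.0
```

```bash
python3 - <<'E'
from h import *
t=imaging.capture('scene')
s=bot.read_state(); p=s['position']; R=np.array(s['tcp_rot']); print(s['opening'],s['force'],p)
u0,v0,k=310,170,7; im=cv2.resize(t['frame'][170:250,310:390,::-1],None,fx=k,fy=k,interpolation=cv2.INTER_CUBIC)
for l,c in [(.017,(0,0,255)),(-.002,(0,255,255)),(-.03,(255,0,0))]:
    for y in [-.0325,.0325]:
        q=proj(t,p+R@[0,y,l]); cv2.circle(im,(int((q[0]-u0+.5)*k),int((q[1]-v0+.5)*k)),3,c,-1)
cv2.imwrite('pics/w4.png',im)
E
```

```text
0.7482311432873766 [ 0.78703691  0.32346766 -0.1493346 ] [ 0.45266548 -0.01279867  0.00996564]
```

View pics/w4.png

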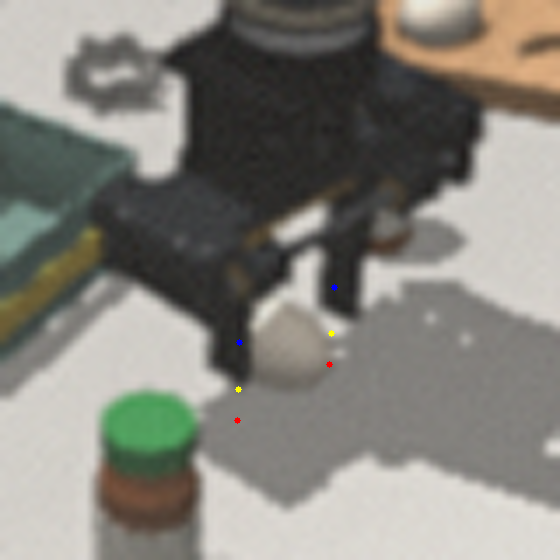

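The finger ends are at crop (230,382), against a predicted 420, so the real tips sit about 23 mm higher than the stated tool geometry. From here I'll use tip z = reported z + 6 mm. That puts the tips at about 16 mm now, which suits the egg.

play_rows([
  [[0,0,0.001,0,0,0],[0,0,0.002,0,0,0],[0,0,0.002,0,0,0],[0,0,0.002,0,0,0],[0,0,0.002,0,0,0],[0,0,0.002,0,0,0],[0,0,0.002,0,0,0],[0,0,0.002,0,0,0]],
], fingers=0.03)

```text
time_s: 10.18
position: [0.4528, -0.0128, 0.0082]
tcp_rot: [[0.951, -0.309, 0.0], [-0.309, -0.951, 0.0], [0.0, -0.0, -1.0]]
force: [-0.3, 0.5, 0.0]
opening: 0.455
grasp_force: 30.0
```

play_rows([
  [[0,0,-0.005,0,0,0],[0,0,-0.015,0,0,0],[0,0,-0.035,0,0,0],[0,0,-0.06,0,0,0],[0,0,-0.09,0,0,0],[0,0,-0.12,0,0,0],[0,0,-0.145,0,0,0],[0,0,-0.16,0,0,0]],
])

```text
time_s: 10.85
position: [0.4536, -0.013, 0.1712]
tcp_rot: [[0.951, -0.309, 0.004], [-0.309, -0.951, -0.001], [0.004, -0.0, -1.0]]
force: [0.3, -0.1, -0.4]
opening: 0.455
grasp_force: 30.0
```

play_rows([
  [[0.004,0.012,0,0,0,0],[0.012,0.036,0,0,0,0],[0.021,0.065,0,0,0,0],[0.03,0.094,0,0,0,0],[0.04,0.123,0,0,0,0],[0.05,0.152,0,0,0,0],[0.057,0.172,0,0,0,0],[0.058,0.178,0,0,0,0]],
])

```text
time_s: 11.52
position: [0.4536, -0.2038, 0.1686]
tcp_rot: [[0.95, -0.312, 0.002], [-0.312, -0.95, -0.003], [0.003, 0.002, -1.0]]
force: [0.1, -0.8, -0.3]
opening: 0.452
grasp_force: 30.0
```

play_rows([
  [[0,0,0,0,0,0],[0,0,0,0,0,0]],
])

```text
time_s: 11.68
position: [0.4521, -0.1991, 0.168]
tcp_rot: [[0.951, -0.31, -0.001], [-0.31, -0.951, 0.002], [-0.002, -0.001, -1.0]]
force: [0.1, 0.1, -1.0]
opening: 0.454
grasp_force: 30.0
```

```bash
python3 - <<'E'
from h import *
s=bot.read_state(); print(s['time_s'],s['position'],s['opening'],s['grasp_force'],-np.array(s['tcp_rot'])[:,2])
w=imaging.capture('wrist'); print(-w['R'].T@w['t'])
cv2.imwrite('pics/w5.png',w['frame'][:,:,::-1])
print(outl('wrist','egg_board',w,.022))
E
```

```text
11.6833 [ 0.4520671  -0.19908881  0.16801565] 0.4538386114371585 29.999840485397726 [ 0.00124803 -0.00151599  0.99999807]
[ 0.52766939 -0.22494543  0.34179041]
([0.47780001163482666, -0.3571999967098236], 'rect', [0.4747, -0.3569, 0.1506, 0.153, 8.1843], 30470, 0.76)
```

View pics/w5.png

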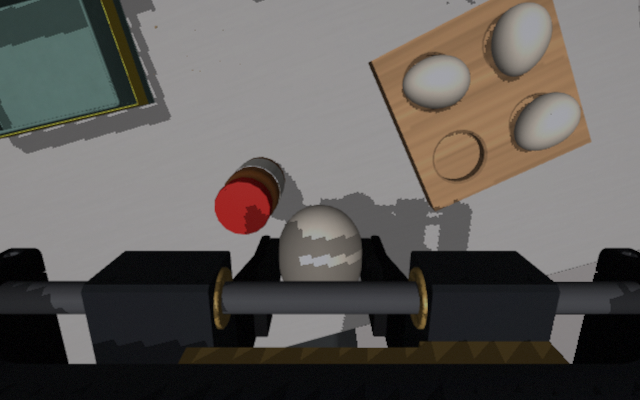

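The egg is held. The well is at (458,156), with board corners at (370,65), (434,210) and (590,140). The red cap is at (243,207).

```bash
python3 - <<'E'
from h import *
w=imaging.capture('wrist')
A,B,C=[ray(w,*p,.022) for p in [(371,64),(434,210),(590,140)]]
print(A,B,C,np.linalg.norm(A-B),np.linalg.norm(B-C),'mid',(A+C)/2)
print('yaw',np.degrees(np.arctan2(*(A-B)[[1,0]])))
c=(A+C)/2; u=(A-B)/np.linalg.norm(A-B); v=np.array([-u[1],u[0],0]); print('well pred',c-.036*u+.036*v,'well seen',ray(w,458,156,.022))
r=w['frame'].astype(int); m=((r[...,0]>130)&(r[...,1]<60)).astype(np.uint8); n,l,s,cc=cv2.connectedComponentsWithStats(m); k=1+np.argmax(s[1:,4]);ys,xs=np.nonzero(l==k)
P=np.array([ray(w,x,y,.095)[:2] for x,y in zip(xs,ys)],np.float32); print('red',cv2.minEnclosingCircle(P))
E
```

```text
[ 0.53632458 -0.271749    0.022     ] [ 0.39229124 -0.29363161  0.022     ] [ 0.41399051 -0.4414045   0.022     ] 0.14568613393174037 0.1493575751842987 mid [ 0.47515754 -0.35657675  0.022     ]
yaw 8.638734448951809
well pred [ 0.43415862 -0.3263925   0.022     ] well seen [ 0.43627905 -0.32583829  0.022     ]
red ((0.46811702847480774, -0.1447058916091919), 0.02009791135787964)
```

Scaled: 18.4 degrees / 120 = 0.1533.

play_rows([
  [[0.002,0.01,0,0,0,0.0167],[0.005,0.03,0,0,0,0.0417],[0.009,0.052,0,0,0,0.0667],[0.013,0.075,0,0,0,0.0917],[0.017,0.098,0,0,0,0.1167],[0.02,0.116,0,0,0,0.1417],[0.022,0.126,0,0,0,0.1533],[0.022,0.1265,0,0,0,0.1533]],
])

```text
time_s: 12.5
position: [0.4349, -0.3294, 0.1682]
tcp_rot: [[0.803, -0.595, 0.001], [-0.595, -0.803, -0.002], [0.002, 0.001, -1.0]]
force: [-0.0, 1.0, -0.6]
opening: 0.46
grasp_force: 30.0
```

play_rows([
  [[0,0,0.01,0,0,0],[0,0,0.03,0,0,0],[0,0,0.05,0,0,0],[0,0,0.07,0,0,0],[0,0,0.09,0,0,0],[0,0,0.105,0,0,0],[0,0,0.11,0,0,0],[0,0,0.11,0,0,0]],
])

```text
time_s: 13.17
position: [0.4339, -0.3246, 0.0564]
tcp_rot: [[0.806, -0.592, -0.003], [-0.592, -0.806, 0.004], [-0.005, -0.001, -1.0]]
force: [0.4, -0.1, -0.6]
opening: 0.458
grasp_force: 30.0
```

play_rows([
  [[0.001,0.001,0.008,0,0,0],[0.001,0.001,0.016,0,0,0],[0.001,0.001,0.023,0,0,0],[0.001,0.001,0.029,0,0,0],[0.001,0.001,0.033,0,0,0],[0.001,0.001,0.035,0,0,0],[0.001,0.001,0.035,0,0,0]],
])

```text
time_s: 13.75
position: [0.4347, -0.3284, 0.0227]
tcp_rot: [[0.805, -0.594, -0.001], [-0.594, -0.805, 0.001], [-0.001, -0.0, -1.0]]
force: [-0.3, -0.4, -0.4]
opening: 0.456
grasp_force: 30.0
```

```bash
python3 - <<'E'
from h import *
s=bot.read_state(); print(s['time_s'],s['position'],s['opening'],s['grasp_force'],s['force'])
t=imaging.capture('top')['frame'][190:260,370:450,::-1];w=imaging.capture('wrist')['frame'][60:340,120:520,::-1]
c=imaging.capture('scene')['frame'][140:200,340:430,::-1]
cv2.imwrite('pics/w6.png',np.vstack([np.hstack([cv2.resize(t,(343,300)),cv2.resize(c,(450,300))]),cv2.resize(w,(793,300))]))
E
```

```text
13.75 [ 0.43470747 -0.32836732  0.02266963] 0.4561303053832163 29.999886851292104 [-0.33430969 -0.4290336  -0.41251566]
```

View pics/w6.png

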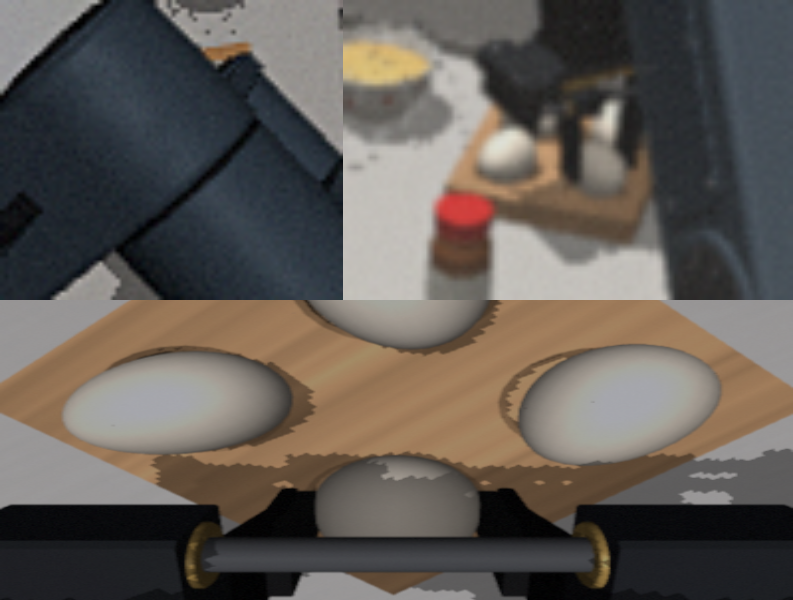

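The egg is over the well between its neighbours and clear of them. Lowering slightly and releasing.

play_rows([
  [[-0.001,-0.001,0.001,0,0,0],[-0.001,-0.001,0.002,0,0,0],[-0.001,-0.001,0.002,0,0,0]],
])

```text
time_s: 14.15
position: [0.4346, -0.327, 0.0212]
tcp_rot: [[0.805, -0.593, -0.0], [-0.593, -0.805, 0.0], [-0.0, -0.0, -1.0]]
force: [-1.2, -0.1, 0.3]
opening: 0.456
grasp_force: 30.0
```

play_rows([
  [[0,0,0,0,0,0],[0,0,0,0,0,0],[0,0,0,0,0,0],[0,0,0,0,0,0],[0,0,0,0,0,0],[0,0,-0.01,0,0,0],[0,0,-0.03,0,0,0],[0,0,-0.06,0,0,0]],
], fingers=0.054)

```text
time_s: 14.82
position: [0.4334, -0.3257, 0.0803]
tcp_rot: [[0.805, -0.594, -0.004], [-0.594, -0.805, 0.004], [-0.005, -0.001, -1.0]]
force: [1.1, 0.4, -0.2]
opening: 0.618
grasp_force: 0.0
```

Scaled: -36.4 degrees / 120 = -0.3033.

play_rows([
  [[0,0,-0.03,0,0,-0.05],[0,0,-0.06,0,0,-0.1],[0,0,-0.09,0,0,-0.15],[-0.01,-0.01,-0.1,0,0,-0.2],[-0.02,-0.035,-0.1,0,0,-0.25],[-0.03,-0.07,-0.1,0,0,-0.3033],[-0.04,-0.105,-0.1,0,0,-0.3033],[-0.04,-0.11,-0.1,0,0,-0.3033]],
], fingers=0.07)

```text
time_s: 15.48
position: [0.4676, -0.2095, 0.1819]
tcp_rot: [[1.0, 0.003, -0.001], [0.003, -1.0, 0.003], [-0.001, -0.003, -1.0]]
force: [-0.1, 0.7, -0.2]
opening: 0.803
grasp_force: 0.0
```

```bash
python3 - <<'E'
from h import *
s=bot.read_state(); print(s['time_s'],s['position'],np.round(s['tcp_rot'],3).tolist(),s['opening'],s['force'])
w=imaging.capture('wrist')
r=w['frame'].astype(int); m=((r[...,0]>130)&(r[...,1]<60)).astype(np.uint8); n,l,s,cc=cv2.connectedComponentsWithStats(m); k=1+np.argmax(s[1:,4]);ys,xs=np.nonzero(l==k)
P=np.array([ray(w,x,y,.095)[:2] for x,y in zip(xs,ys)],np.float32); print('red',cv2.minEnclosingCircle(P))
cv2.imwrite('pics/w7.png',w['frame'][:,:,::-1])
E
```

```text
15.4833 [ 0.46762897 -0.20946405  0.1819328 ] [[1.0, 0.003, -0.001], [0.003, -1.0, 0.003], [-0.001, -0.003, -1.0]] 0.8034455132359372 [-0.12642507  0.65067249 -0.16806728]
red ((0.467905730009079, -0.14451400935649872), 0.019998842850327492)
```

View pics/w7.png

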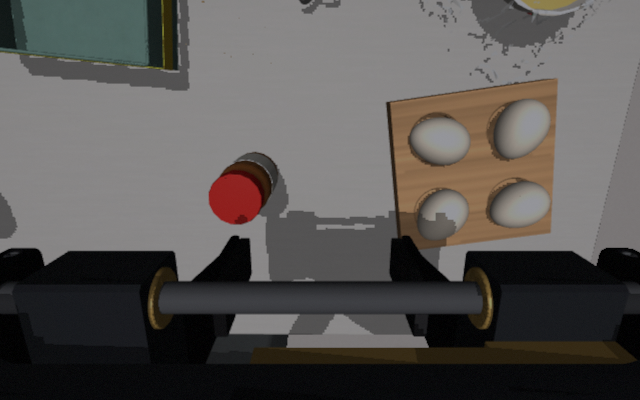

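The egg sits in its well at (440,215), and the red cap is at (237,197). The fingers show only about 40 mm below the gripper's body, so I'll grip the jars by their caps and the cutters by their upper halves. Now the red jar.

Scaled: -50 degrees / 120 = -0.4167.

play_rows([
  [[0,-0.01,0,0,0,-0.05],[0,-0.025,0,0,0,-0.1],[0,-0.045,0,0,0,-0.15],[0,-0.06,0,0,0,-0.2083],[0,-0.067,0,0,0,-0.2667],[0,-0.067,0,0,0,-0.325],[0,-0.067,0,0,0,-0.3833],[0,-0.067,0,0,0,-0.4167]],
])

```text
time_s: 16.2
position: [0.4679, -0.1489, 0.1817]
tcp_rot: [[0.639, 0.769, 0.001], [0.769, -0.639, -0.001], [-0.0, 0.001, -1.0]]
force: [-0.5, -1.0, 0.3]
opening: 0.803
grasp_force: 0.0
```

Scaled: -40 degrees / 120 = -0.3333.

play_rows([
  [[0,0,0,0,0,-0.05],[0,0,0,0,0,-0.1],[0,0,0,0,0,-0.15],[0,0,0,0,0,-0.2083],[0,0,0,0,0,-0.2667],[0,0,0,0,0,-0.325],[0,0,0,0,0,-0.3333],[0,0,0,0,0,-0.3333]],
])

```text
time_s: 16.87
position: [0.4679, -0.1488, 0.1815]
tcp_rot: [[0.003, 1.0, 0.001], [1.0, -0.003, -0.001], [-0.001, 0.001, -1.0]]
force: [-0.7, 0.6, 0.1]
opening: 0.804
grasp_force: 0.0
```

play_rows([
  [[0,0,0,0,0,0],[0,0,0,0,0,0],[0,0,0,0,0,0]],
])

```text
time_s: 17.12
position: [0.4678, -0.1481, 0.1812]
tcp_rot: [[0.001, 1.0, 0.0], [1.0, -0.001, -0.0], [-0.0, 0.0, -1.0]]
force: [1.3, -0.4, -0.2]
opening: 0.807
grasp_force: 0.0
```

play_rows([
  [[0.0035,0,0.01,0,0,0],[0.0035,0,0.03,0,0,0],[0.0035,0,0.055,0,0,0],[0.0035,0,0.08,0,0,0],[0.0035,0,0.1,0,0,0],[0.0035,0,0.111,0,0,0],[0.0035,0,0.111,0,0,0],[0.0035,0,0.111,0,0,0]],
])

```text
time_s: 17.78
position: [0.4676, -0.1443, 0.0697]
tcp_rot: [[0.001, 1.0, -0.001], [1.0, -0.001, 0.001], [0.001, -0.001, -1.0]]
force: [0.7, -0.2, 1.2]
opening: 0.804
grasp_force: 0.0
```

play_rows([
  [[0,0,0,0,0,0],[0,0,0,0,0,0],[0,0,0,0,0,0],[0,0,0,0,0,0],[0,0,0,0,0,0],[0,0,0,0,0,0],[0,0,0,0,0,0],[0,0,0,0,0,0]],
], fingers=0.03)

```text
time_s: 18.45
position: [0.468, -0.1445, 0.0706]
tcp_rot: [[-0.0, 1.0, 0.001], [1.0, 0.0, -0.0], [-0.0, 0.001, -1.0]]
force: [-0.9, 0.4, 4.8]
opening: 0.467
grasp_force: 30.0
```

play_rows([
  [[0,0,-0.005,0,0,0],[0,0,-0.015,0,0,0],[0,0,-0.035,0,0,0],[0,0,-0.06,0,0,0],[0,0,-0.09,0,0,0],[0,0,-0.115,0,0,0],[0,0,-0.128,0,0,0],[0,0,-0.13,0,0,0]],
])

```text
time_s: 19.12
position: [0.4694, -0.1451, 0.2029]
tcp_rot: [[-0.0, 1.0, 0.005], [1.0, 0.0, -0.003], [-0.003, 0.005, -1.0]]
force: [-0.1, 0.1, -0.4]
opening: 0.467
grasp_force: 30.0
```

play_rows([
  [[0.008,0,0,0,0,0],[0.025,0,0,0,0,0],[0.05,0,0,0,0,0],[0.078,0,0,0,0,0],[0.108,0,0,0,0,0],[0.138,0,0,0,0,0],[0.168,0,0,0,0,0],[0.198,0,0,0,0,0]],
])

```text
time_s: 19.78
position: [0.4659, 0.0557, 0.1983]
tcp_rot: [[0.0, 1.0, -0.004], [1.0, -0.0, 0.001], [0.001, -0.004, -1.0]]
force: [0.3, 0.1, -0.0]
opening: 0.467
grasp_force: 30.0
```

play_rows([
  [[0.03,-0.003,0,0,0,0],[0.06,-0.007,0,0,0,0],[0.088,-0.012,0,0,0,0],[0.11,-0.017,0,0,0,0],[0.125,-0.02,0,0,0,0],[0.13,-0.02,0,0,0,0],[0.13,-0.02,0,0,0,0],[0.13,-0.02,0,0,0,0]],
])

```text
time_s: 20.45
position: [0.4472, 0.1834, 0.1992]
tcp_rot: [[-0.001, 1.0, -0.002], [1.0, 0.001, -0.001], [-0.001, -0.002, -1.0]]
force: [0.3, -0.3, -0.9]
opening: 0.469
grasp_force: 30.0
```

```bash
python3 - <<'E'
from h import *
s=bot.read_state(); print(s['time_s'],s['position'],s['opening'],s['grasp_force'],s['force'])
w=imaging.capture('wrist'); print(-w['R'].T@w['t'])
cv2.imwrite('pics/w8.png',w['frame'][:,:,::-1])
print(outl('wrist','caddy',w,.012))
E
```

```text
20.45 [0.44719172 0.18337369 0.19918446] 0.4690955717455403 29.98993009328842 [ 0.30007611 -0.31266687 -0.93266547]
[0.44844466 0.26046696 0.37304103]
([0.4487999975681305, 0.3140000104904175], 'rect', [0.4482, 0.3136, 0.0579, 0.0854, 88.2196], 6022, 0.93)
```

View pics/w8.png

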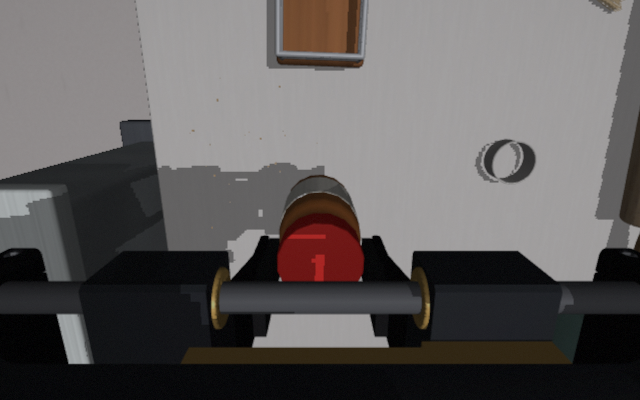

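The red jar is held by its cap. The caddy's near gallery rail runs from (276,58) to (366,54), and the round cutter is at (507,161).

```bash
python3 - <<'E'
from h import *
w=imaging.capture('wrist')
A,B=ray(w,278,57,.0475),ray(w,364,54,.0475); print('rail',A,B,np.linalg.norm(A-B),np.degrees(np.arctan2((B-A)[1],(B-A)[0])))
o=finder.outline_of('wrist','caddy')[0]['pixels']; ys,xs=np.nonzero(o)
for y in (5,20,35,50): r=xs[ys==y]; print(y,r.min(),r.max(),ray(w,r.min(),y,.0475)[:2],ray(w,r.max(),y,.0475)[:2])
t=imaging.capture('top'); print(outl('top','caddy',t,.012),outl('top','caddy',t,.03))
P=outl('wrist','round_cutter',w,.012); print('round',P, ray(w,500,160,.023),ray(w,512,162,.0))
E
```

```text
rail [0.41253157 0.28919913 0.0475    ] [0.48625562 0.29144288 0.0475    ] 0.0737581880799826 1.7432322810891574
5 274 365 [0.41066255 0.32926917] [0.48582224 0.32910267]
20 275 365 [0.41105862 0.31802332] [0.48620714 0.3178601 ]
35 275 364 [0.41061898 0.30652998] [0.48575658 0.3063701 ]
50 275 363 [0.41016948 0.29477891] [0.48529592 0.29462246]
([0.447299987077713, 0.37059998512268066], 'rect', [0.4475, 0.3681, 0.1558, 0.0813, 88.8252], 1033, 0.93) ([0.4458000063896179, 0.3677999973297119], 'rect', [0.4459, 0.3653, 0.1542, 0.0805, 88.8252], 1033, 0.93)
round None [0.62825538 0.19493788 0.023     ] [0.65311902 0.18850141 0.        ]
```

play_rows([
  [[0.008,0,0,0,0,0],[0.03,0,0,0,0,0],[0.062,0,0,0,0,0],[0.1,0,0,0,0,0],[0.14,0,0,0,0,0],[0.175,0.001,0,0,0,0],[0.203,0.001,0,0,0,0],[0.2165,0.001,0,0,0,0]],
])

```text
time_s: 21.52
position: [0.4485, 0.4043, 0.2002]
tcp_rot: [[-0.003, 1.0, 0.001], [1.0, 0.003, 0.002], [0.002, 0.001, -1.0]]
force: [0.2, 0.3, 0.6]
opening: 0.468
grasp_force: 30.0
```

play_rows([
  [[0,0,0,0,0,0],[0,0,0.01,0,0,0],[0,0,0.03,0,0,0],[0,0,0.055,0,0,0],[0,0,0.075,0,0,0],[0,0,0.085,0,0,0],[0,0,0.085,0,0,0],[0,0,0.085,0,0,0]],
])

```text
time_s: 22.18
position: [0.4489, 0.399, 0.1148]
tcp_rot: [[0.001, 1.0, -0.001], [1.0, -0.001, -0.001], [-0.001, -0.001, -1.0]]
force: [0.0, -0.9, -0.3]
opening: 0.472
grasp_force: 30.0
```

play_rows([
  [[0,0,0.006,0,0,0],[0,0,0.014,0,0,0],[0,0,0.022,0,0,0],[0,0,0.027,0,0,0],[0,0,0.03,0,0,0],[0,0,0.03,0,0,0]],
])

```text
time_s: 22.68
position: [0.4483, 0.3999, 0.0842]
tcp_rot: [[-0.0, 1.0, -0.001], [1.0, 0.0, -0.001], [-0.001, -0.001, -1.0]]
force: [-0.2, -0.8, -0.7]
opening: 0.469
grasp_force: 30.0
```

play_rows([
  [[0,0,0.001,0,0,0],[0,0,0.001,0,0,0],[0,0,0.001,0,0,0],[0,0,0.001,0,0,0],[0,0,0.001,0,0,0],[0,0,-0.02,0,0,0],[0,0,-0.055,0,0,0],[0,0,-0.09,0,0,0]],
], fingers=0.07)

```text
time_s: 23.35
position: [0.4479, 0.3995, 0.175]
tcp_rot: [[0.0, 1.0, -0.003], [1.0, -0.0, -0.002], [-0.002, -0.003, -1.0]]
force: [0.6, -0.1, 0.1]
opening: 0.802
grasp_force: 0.0
```

play_rows([
  [[-0.02,0,-0.005,0,0,0],[-0.055,0,-0.005,0,0,0],[-0.095,-0.001,-0.005,0,0,0],[-0.135,-0.002,-0.005,0,0,0],[-0.175,-0.004,-0.005,0,0,0],[-0.215,-0.006,-0.005,0,0,0],[-0.255,-0.006,-0.005,0,0,0],[-0.29,-0.006,-0.005,0,0,0]],
])

```text
time_s: 24.02
position: [0.4424, 0.1081, 0.1806]
tcp_rot: [[0.0, 1.0, 0.001], [1.0, -0.0, -0.0], [-0.0, 0.001, -1.0]]
force: [0.9, -0.1, -0.3]
opening: 0.804
grasp_force: 0.0
```

play_rows([
  [[-0.02,0,0,0,0,0],[-0.03,0,0,0,0,0],[-0.03,0,0,0,0,0],[-0.03,0,0,0,0,0]],
])

```text
time_s: 24.35
position: [0.443, 0.0804, 0.1804]
tcp_rot: [[0.001, 1.0, 0.001], [1.0, -0.001, 0.001], [0.001, 0.001, -1.0]]
force: [0.0, 0.2, -0.6]
opening: 0.803
grasp_force: 0.0
```

```bash
python3 - <<'E'
from h import *
s=bot.read_state(); print(s['time_s'],s['position'],s['opening'])
w=imaging.capture('wrist'); f=w['frame'].astype(int); r,g,b=f[...,0],f[...,1],f[...,2]
def cap(m,z,d):
    n,l,st,c=cv2.connectedComponentsWithStats(m.astype(np.uint8)); k=1+np.argmax(st[1:,4]); ys,xs=np.nonzero(l==k)
    return cv2.minEnclosingCircle(np.array([ray(d,x,y,z)[:2] for x,y in zip(xs,ys)],np.float32)),xs.mean(),ys.mean(),st[k,4]
print('green',cap((g>70)&(r<60)&(b<90),.095,w)); 
t=imaging.capture('top'); f=t['frame'].astype(int); r,g,b=f[...,0],f[...,1],f[...,2]
m=(r>120)&(g<60)&(b<60); m[:,260:]=0; m[:200]=0; m[:,:175]=0
print('red top',cap(m,.107,t))
for c,d in(('top',t),('wrist',w)): print(finder.recognise(c,'red_jar')[:2])
E
```

```text
24.35 [0.44303557 0.08040959 0.18035702] 0.8034089888396045
green (((0.44117194414138794, 0.14873501658439636), 0.02055809274315834), np.float64(307.8448979591837), np.float64(112.17714285714285), np.int32(1225))
red top (((0.446126252412796, 0.4007125496864319), 0.01955304481089115), np.float64(193.78378378378378), np.float64(232.72072072072072), np.int32(111))
[{'at': [0.4438, 0.3968, 0.1042], 'confidence': 0.62}]
[]
```

play_rows([
  [[0.01,-0.001,0,0,0,0],[0.03,-0.001,0,0,0,0],[0.055,-0.001,0,0,0,0],[0.067,-0.0015,0.005,0,0,0],[0.068,-0.0015,0.025,0,0,0],[0.068,-0.0015,0.05,0,0,0],[0.068,-0.0015,0.075,0,0,0],[0.068,-0.0015,0.095,0,0,0]],
])

```text
time_s: 25.22
position: [0.4406, 0.1498, 0.0838]
tcp_rot: [[-0.002, 1.0, -0.001], [1.0, 0.002, 0.0], [0.0, -0.001, -1.0]]
force: [-0.4, 0.7, 0.1]
opening: 0.804
grasp_force: 0.0
```

play_rows([
  [[0,0,0.01,0,0,0],[0,0,0.0145,0,0,0],[0,0,0.0145,0,0,0],[0,0,0.0145,0,0,0]],
])

```text
time_s: 25.55
position: [0.4415, 0.1489, 0.0708]
tcp_rot: [[-0.001, 1.0, 0.0], [1.0, 0.001, 0.0], [0.0, 0.0, -1.0]]
force: [-0.7, -0.5, -0.4]
opening: 0.799
grasp_force: 0.0
```

play_rows([
  [[0,0,0,0,0,0],[0,0,0,0,0,0],[0,0,0,0,0,0],[0,0,0,0,0,0],[0,0,0,0,0,0],[0,0,0,0,0,0],[0,0,0,0,0,0],[0,0,0,0,0,0]],
], fingers=0.03)

```text
time_s: 26.22
position: [0.4415, 0.1481, 0.0709]
tcp_rot: [[0.0, 1.0, 0.0], [1.0, -0.0, 0.0], [0.0, 0.0, -1.0]]
force: [-0.4, 0.7, 4.8]
opening: 0.47
grasp_force: 30.0
```

play_rows([
  [[0,0,-0.005,0,0,0],[0,0,-0.015,0,0,0],[0,0,-0.035,0,0,0],[0,0,-0.06,0,0,0],[0,0,-0.085,0,0,0],[0,0,-0.1,0,0,0],[0,0,-0.11,0,0,0],[0,0,-0.11,0,0,0]],
])

```text
time_s: 26.88
position: [0.4427, 0.1483, 0.1828]
tcp_rot: [[-0.0, 1.0, 0.005], [1.0, 0.0, 0.0], [0.0, 0.005, -1.0]]
force: [0.0, -0.2, -1.6]
opening: 0.468
grasp_force: 30.0
```

play_rows([
  [[0.008,0,0,0,0,0],[0.028,0.001,0,0,0,0],[0.058,0.002,0,0,0,0],[0.09,0.004,0,0,0,0],[0.12,0.006,0,0,0,0],[0.15,0.007,0,0,0,0],[0.17,0.007,0,0,0,0],[0.179,0.007,0,0,0,0]],
])

```text
time_s: 27.55
position: [0.4472, 0.33, 0.179]
tcp_rot: [[-0.003, 1.0, -0.002], [1.0, 0.003, 0.0], [0.0, -0.002, -1.0]]
force: [-0.1, -1.0, -2.0]
opening: 0.469
grasp_force: 30.0
```

play_rows([
  [[0,0,0,0,0,0],[0,0,0.005,0,0,0],[0,0,0.02,0,0,0],[0,0,0.035,0,0,0],[0,0,0.05,0,0,0],[0,0,0.06,0,0,0],[0,0,0.065,0,0,0],[0,0,0.065,0,0,0]],
])

```text
time_s: 28.22
position: [0.4475, 0.3257, 0.1143]
tcp_rot: [[0.001, 1.0, -0.003], [1.0, -0.001, -0.002], [-0.002, -0.003, -1.0]]
force: [-0.4, 1.2, -1.8]
opening: 0.469
grasp_force: 30.0
```

play_rows([
  [[0,0,0.006,0,0,0],[0,0,0.014,0,0,0],[0,0,0.022,0,0,0],[0,0,0.028,0,0,0],[0,0,0.032,0,0,0],[0,0,0.032,0,0,0]],
])

```text
time_s: 28.72
position: [0.4481, 0.3272, 0.0832]
tcp_rot: [[-0.0, 1.0, -0.001], [1.0, 0.0, -0.0], [-0.0, -0.001, -1.0]]
force: [0.4, 0.8, -0.3]
opening: 0.468
grasp_force: 30.0
```

play_rows([
  [[0,0,0.001,0,0,0],[0,0,0.001,0,0,0],[0,0,0.001,0,0,0],[0,0,0.001,0,0,0],[0,0,0.001,0,0,0],[0,0,-0.03,0,0,0],[0,0,-0.07,0,0,0],[0,0,-0.11,0,0,0]],
], fingers=0.075)

```text
time_s: 29.38
position: [0.4474, 0.3266, 0.1939]
tcp_rot: [[0.0, 1.0, -0.003], [1.0, -0.0, -0.001], [-0.001, -0.003, -1.0]]
force: [0.8, 1.2, 0.1]
opening: 0.855
grasp_force: 0.0
```

Scaled: 45 degrees / 120 = 0.375.

play_rows([
  [[-0.02,0.006,-0.006,0,0,0.0417],[-0.04,0.013,-0.012,0,0,0.0917],[-0.06,0.02,-0.018,0,0,0.1417],[-0.08,0.027,-0.025,0,0,0.1917],[-0.1,0.034,-0.031,0,0,0.2417],[-0.12,0.041,-0.037,0,0,0.2917],[-0.14,0.048,-0.043,0,0,0.3333],[-0.163,0.055,-0.05,0,0,0.375]],
])

```text
time_s: 30.05
position: [0.5033, 0.1634, 0.244]
tcp_rot: [[0.71, 0.704, -0.0], [0.704, -0.71, 0.0], [0.0, -0.0, -1.0]]
force: [0.0, 0.1, 0.5]
opening: 0.86
grasp_force: 0.0
```

Scaled: 45 degrees / 120 = 0.375.

play_rows([
  [[-0.01,0.02,-0.006,0,0,0.05],[-0.02,0.04,-0.012,0,0,0.1],[-0.03,0.06,-0.018,0,0,0.15],[-0.04,0.08,-0.025,0,0,0.2],[-0.05,0.1,-0.031,0,0,0.25],[-0.06,0.12,-0.037,0,0,0.3],[-0.07,0.14,-0.043,0,0,0.35],[-0.077,0.1545,-0.05,0,0,0.375]],
])

```text
time_s: 30.72
position: [0.5584, -0.0014, 0.2939]
tcp_rot: [[1.0, -0.006, 0.0], [-0.006, -1.0, -0.001], [0.0, 0.001, -1.0]]
force: [0.2, -0.5, -0.1]
opening: 0.859
grasp_force: 0.0
```

play_rows([
  [[0,0,0,0,0,0],[0,0,0,0,0,0],[0,0,0,0,0,0]],
])

```text
time_s: 30.97
position: [0.5573, 0.0013, 0.2932]
tcp_rot: [[1.0, 0.001, -0.001], [0.001, -1.0, 0.001], [-0.001, -0.001, -1.0]]
force: [-0.4, 0.5, 1.2]
opening: 0.857
grasp_force: 0.0
```

```bash
python3 - <<'E'
from h import *
s=bot.read_state(); print(s['time_s'],s['position'],s['opening'],np.round(s['tcp_rot'],3).tolist())
w=imaging.capture('wrist'); print(-w['R'].T@w['t'])
for n,z in dict(flower_cutter=.012,round_cutter=.012,tin=.06).items(): print(n,outl('wrist',n,w,z))
t=imaging.capture('top'); f=t['frame'].astype(int); r,g,b=f[...,0],f[...,1],f[...,2]
for n,m in (('red',(r>120)&(g<60)&(b<60)),('green',(g>75)&(r<70)&(b<100))):
    m=m.copy(); m[:,240:]=0; m[:200]=0; m[:,:175]=0; ys,xs=np.nonzero(m); print(n,len(xs),ray(t,xs.mean(),ys.mean(),.107) if len(xs) else '')
cv2.imwrite('pics/w9.png',w['frame'][:,:,::-1])
E
```

```text
30.9667 [0.55726884 0.00125335 0.29317098] 0.8565160505827214 [[1.0, 0.001, -0.001], [0.001, -1.0, 0.001], [-0.001, -0.001, -1.0]]
[ 6.36770551e-01 -1.88075761e-04  4.66986902e-01]
flower_cutter ([0.6500999927520752, -0.20600000023841858], 'rect', [0.6492, -0.2038, 0.0531, 0.0666, 10.7194], 937, 0.75)
round_cutter ([0.6425999999046326, 0.1949000060558319], 'rect', [0.6412, 0.1935, 0.0511, 0.0455, 68.459], 664, 0.75)
tin ([0.6593000292778015, -0.012299999594688416], 'rect', [0.6468, -0.0173, 0.1615, 0.2099, 0.0043], 23155, 0.83)
red 110 [0.44610568 0.40025167 0.107     ]
green 124 [0.43035897 0.3255188  0.107     ]
```

View pics/w9.png

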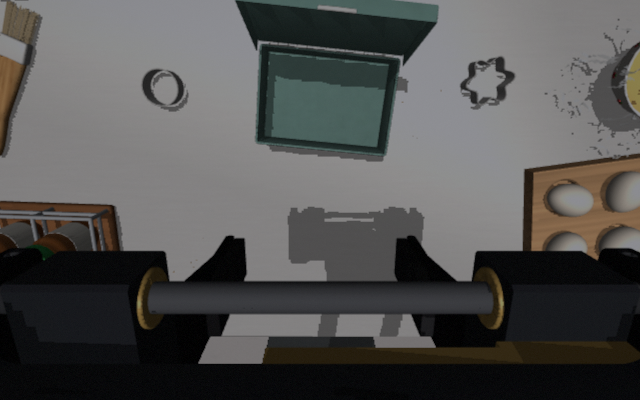

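The wrist view shows the flower cutter at (487,82), the round cutter at (165,88), and the tin with opening corners (267,47), (397,60), (384,154) and (257,140). Both jars are in the caddy, but the green position needs a check.

```bash
python3 - <<'E'
from h import *
t=imaging.capture('top'); f=t['frame'].astype(int)
for dy in range(222,246,2): print(dy,[ '%d,%d,%d'%tuple(f[dy,x]) for x in range(206,232,3)])
sc=imaging.capture('scene')
for c in ('top','scene'):
  for n in ('red_jar','green_jar'): print(c,n,[(x['at'],x['confidence']) for x in finder.recognise(c,n)[:2]])
for n,d in(('top',t),('scene',sc)): print(n,'expect green cap px',proj(d,[.448,.327,.107]),'red',proj(d,[.446,.4,.107]))
g=sc['frame'].astype(int); m=(g[...,1]>60)&(g[...,0]<50)&(g[...,2]<80); m[:230]=0; ys,xs=np.nonzero(m); print('scene green',len(xs),xs.mean(),ys.mean(),xs.min(),xs.max(),ys.min(),ys.max())
m=(g[...,0]>110)&(g[...,1]<50); m[:230]=0; m[330:]=0; ys,xs=np.nonzero(m); print('scene red',len(xs),xs.mean(),ys.mean(),xs.min(),xs.max(),ys.min(),ys.max())
E
```

```text
222 ['149,146,144', '150,146,144', '156,151,150', '154,149,144', '154,151,145', '154,152,145', '154,151,145', '162,156,151', '160,159,157']
224 ['38,47,47', '13,14,18', '71,75,81', '78,84,92', '78,88,92', '81,89,96', '77,81,86', '79,87,91', '4,0,0']
226 ['41,21,14', '34,33,36', '46,22,16', '30,26,10', '23,0,0', '44,22,10', '51,32,21', '31,12,0', '50,51,53']
228 ['98,52,24', '56,42,35', '56,126,60', '48,129,69', '54,137,73', '71,53,47', '109,66,36', '98,54,27', '38,27,20']
230 ['106,62,33', '53,37,32', '40,123,59', '53,128,71', '50,129,66', '59,143,79', '61,46,38', '101,55,26', '36,26,16']
232 ['103,58,28', '50,42,32', '48,125,67', '46,126,66', '46,125,62', '49,131,68', '55,52,51', '108,63,33', '49,40,29']
234 ['104,62,38', '60,35,20', '42,120,59', '47,124,63', '53,127,70', '56,142,75', '34,27,22', '104,55,29', '56,31,16']
236 ['60,40,28', '51,22,14', '47,138,70', '43,122,63', '50,130,70', '10,17,5', '32,29,28', '50,28,13', '55,33,22']
238 ['58,43,33', '44,23,9', '60,28,14', '37,119,58', '7,37,15', '36,17,6', '34,38,33', '56,32,21', '49,27,11']
240 ['72,58,53', '33,16,6', '91,53,26', 
[... 244 characters left out ...]
7', '72,83,86', '83,93,94', '170,176,184', '173,178,181', '27,13,1']
top red_jar [([0.4436, 0.3935, 0.1084], 0.66)]
top green_jar [([0.4422, 0.3628, 0.0118], 0.56), ([0.442, 0.3247, 0.1072], 0.55)]
scene red_jar [([0.4404, 0.4143, 0.0768], 0.83)]
scene green_jar [([0.4353, 0.3471, 0.0773], 0.96), ([0.6938, -0.0048, 0.12], 0.29)]
top expect green cap px [216.01769421 231.68089512] red [193.91238911 232.74823203]
scene expect green cap px [297.16928309 261.72802788] red [282.59953613 279.42657712]<stdin>:8: RuntimeWarning: Mean of empty slice.
  ret = ret.dtype.type(ret / rcount)
Traceback (most recent call last):
ValueError: zero-size array to reduction operation minimum which has no identity
```

Green is standing where expected, with its cap at (216,232) in the top view. Now a closer look at the flower cutter, and the tin corners.

play_rows([
  [[0.002,0.02,0.01,0,0,0],[0.006,0.055,0.025,0,0,0],[0.01,0.095,0.045,0,0,0],[0.014,0.135,0.065,0,0,0],[0.017,0.17,0.08,0,0,0],[0.018,0.195,0.09,0,0,0],[0.018,0.203,0.09,0,0,0],[0.018,0.203,0.09,0,0,0]],
])

```text
time_s: 32.18
position: [0.5758, -0.205, 0.2027]
tcp_rot: [[1.0, -0.004, -0.001], [-0.004, -1.0, 0.0], [-0.001, -0.0, -1.0]]
force: [-0.4, -0.9, 0.9]
opening: 0.865
grasp_force: 0.0
```

play_rows([
  [[0,0,0,0,0,0],[0,0,0,0,0,0],[0,0,0,0,0,0]],
])

```text
time_s: 32.43
position: [0.5764, -0.2009, 0.2046]
tcp_rot: [[1.0, 0.002, 0.001], [0.002, -1.0, -0.0], [0.001, 0.0, -1.0]]
force: [-0.2, -0.2, 0.6]
opening: 0.862
grasp_force: 0.0
```

```bash
python3 - <<'E'
from h import *
s=bot.read_state(); print(s['time_s'],s['position'],s['opening'])
w=imaging.capture('wrist'); cam=-w['R'].T@w['t']; print(cam)
for n in ('flower_cutter',):
    print(outl('wrist',n,w,.0115))
q=proj(w,[.649,-.204,.0115]); print(q)
u,v=int(q[0]),int(q[1]); u0,v0=u-65,max(v-65,0)
cv2.imwrite('pics/w10.png',cv2.resize(w['frame'][v0:v0+130,u0:u0+130,::-1],None,fx=4,fy=4,interpolation=cv2.INTER_CUBIC)); print('crop origin',u0,v0,'x4')
o=finder.outline_of('wrist','flower_cutter')[0]['pixels'].astype(np.uint8)
c=max(cv2.findContours(o,cv2.RETR_EXTERNAL,cv2.CHAIN_APPROX_NONE)[0],key=cv2.contourArea)[:,0]
P=np.array([ray(w,x,y,.0115)[:2] for x,y in c]); k=P.mean(0); D=P-k; th=np.arctan2(D[:,1],D[:,0]); r=np.hypot(*D.T)
g=np.interp(np.arange(-180,180),np.degrees(th)[np.argsort(th)],r[np.argsort(th)]); F=np.fft.fft(g*np.exp(0)); A=np.radians(np.arange(-180,180))
print('petal angle mod60',np.degrees(np.angle((g*np.exp(1j*6*A)).sum()))/6, 'amp',abs((g*np.exp(1j*6*A)).mean())*2,'r',g.mean(),k,(P.min(0)+P.max(0))/2)
E
```

```text
32.4333 [ 0.57643808 -0.20090607  0.20459801] 0.8620627545555325
[ 0.65552545 -0.20208187  0.37861348]
([0.6492000222206116, -0.2070000022649765], 'rect', [0.6546, -0.2058, 0.0526, 0.049, 71.8945], 165, 0.98)
[321.94683132  99.96585164]
crop origin 256 34 x4
petal angle mod60 -6.68939291873694 amp 0.0001386362872412601 r 0.0031421683685287976 [ 0.63961733 -0.18206438] [ 0.63970919 -0.1824587 ]
```

View pics/w10.png

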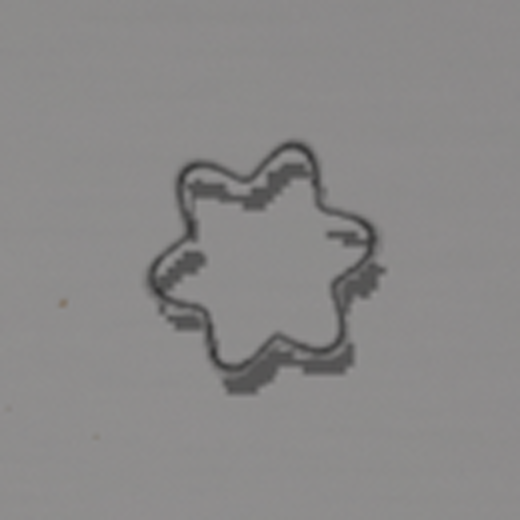

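The flower's outline is centred at crop (263,257). Its shortest petal pair runs from (155,278) to (372,238), so the grip line is about 100° in world. Computing the tin pose from the corners in the previous view.

```bash
python3 - <<'E'
from h import *
w=imaging.capture('wrist'); print('flower',ray(w,321.75,98.25,.018))
# camera of the w9 view: same intrinsics, same R at yaw 0, centre known
d=dict(w); d['R']=np.array([[0.0,-1,0],[-.959,0,.283],[-.283,0,-.959]]); d['R']=w['R']; d['t']=-w['R']@np.array([.63677,-.00019,.46699])
for n,L in (('inner',[(267,47),(397,60),(384,154),(257,140)]),('outer',[(258,42),(403,56),(387,157),(256,143)])):
    C=np.array([ray(d,*p,.06) for p in L]); print(n,C[:,:2].round(4).tolist(),C.mean(0),[round(float(np.linalg.norm(C[i]-C[i-1])),4) for i in range(4)])
print('round',ray(d,165,88,.012))
E
```

```text
flower [ 0.65068548 -0.20421068  0.018     ]
inner [[0.6837, 0.0562], [0.6709, -0.0829], [0.5694, -0.0742], [0.5853, 0.0717]] [ 0.62731908 -0.00732988  0.06      ] [0.0996, 0.1397, 0.1019, 0.1468]
outer [[0.6886, 0.0655], [0.6749, -0.0891], [0.5659, -0.0779], [0.5819, 0.073]] [ 0.62781821 -0.00712626  0.06      ] [0.107, 0.1552, 0.1096, 0.1518]
round [0.64256624 0.18980452 0.012     ]
```

Scaled: -10.4 degrees / 120 = -0.0867.

play_rows([
  [[0.02,0.001,0.01,0,0,-0.025],[0.05,0.002,0.03,0,0,-0.05],[0.07,0.003,0.055,0,0,-0.0867],[0.074,0.003,0.08,0,0,-0.0867],[0.074,0.003,0.11,0,0,-0.0867],[0.074,0.003,0.135,0,0,-0.0867],[0.074,0.003,0.15,0,0,-0.0867],[0.074,0.003,0.15,0,0,-0.0867]],
], fingers=0.068)

```text
time_s: 33.3
position: [0.6473, -0.2036, 0.0493]
tcp_rot: [[0.983, 0.181, -0.008], [0.181, -0.983, 0.004], [-0.007, -0.005, -1.0]]
force: [-0.6, 0.2, -0.8]
opening: 0.78
grasp_force: 0.0
```

play_rows([
  [[0,0,0,0,0,0],[0,0,0,0,0,0],[0,0,0,0,0,0]],
])

```text
time_s: 33.55
position: [0.6515, -0.2061, 0.0557]
tcp_rot: [[0.984, 0.181, 0.003], [0.181, -0.984, -0.002], [0.003, 0.002, -1.0]]
force: [-0.3, 0.5, 0.2]
opening: 0.781
grasp_force: 0.0
```

play_rows([
  [[0,-0.001,0.012,0,0,0],[0,-0.001,0.024,0,0,0],[0,-0.001,0.034,0,0,0],[0,-0.001,0.042,0,0,0],[0,-0.001,0.047,0,0,0],[0,-0.001,0.049,0,0,0],[0,-0.001,0.049,0,0,0]],
])

```text
time_s: 34.13
position: [0.6494, -0.2044, 0.0035]
tcp_rot: [[0.984, 0.18, -0.002], [0.18, -0.984, 0.001], [-0.001, -0.001, -1.0]]
force: [-0.2, -0.2, 0.4]
opening: 0.783
grasp_force: 0.0
```

play_rows([
  [[0,0,0,0,0,0],[0,0,0,0,0,0],[0,0,0,0,0,0],[0,0,0,0,0,0],[0,0,0,0,0,0],[0,0,0,0,0,0]],
], fingers=0.04)

```text
time_s: 34.63
position: [0.6503, -0.2047, 0.0051]
tcp_rot: [[0.984, 0.181, 0.001], [0.181, -0.984, -0.0], [0.001, 0.001, -1.0]]
force: [0.1, 0.5, 1.0]
opening: 0.639
grasp_force: 30.0
```

play_rows([
  [[0,0,-0.006,0,0,0],[0,0,-0.02,0,0,0],[0,0,-0.04,0,0,0],[0,0,-0.065,0,0,0],[0,0,-0.09,0,0,0],[0,0,-0.11,0,0,0],[0,0,-0.12,0,0,0],[0,0,-0.12,0,0,0]],
])

```text
time_s: 35.3
position: [0.652, -0.2055, 0.1288]
tcp_rot: [[0.984, 0.181, 0.006], [0.181, -0.984, -0.003], [0.006, 0.004, -1.0]]
force: [0.1, 0.1, -0.9]
opening: 0.641
grasp_force: 30.0
```

Scaled: 16 degrees / 120 = 0.1333.

play_rows([
  [[0,-0.01,0,0,0,0.0167],[-0.001,-0.03,0,0,0,0.0333],[-0.002,-0.06,0,0,0,0.0583],[-0.002,-0.092,0,0,0,0.0833],[-0.003,-0.124,0,0,0,0.1083],[-0.004,-0.152,0,0,0,0.1333],[-0.004,-0.172,0,0,0,0.1333],[-0.004,-0.178,0,0,0,0.1333]],
])

```text
time_s: 35.97
position: [0.6114, -0.0266, 0.1233]
tcp_rot: [[0.996, -0.094, -0.005], [-0.094, -0.996, 0.002], [-0.005, -0.002, -1.0]]
force: [-1.4, -0.6, -0.8]
opening: 0.646
grasp_force: 30.0
```

play_rows([
  [[0,0,0,0,0,0],[0,0,0.005,0,0,0],[0,0,0.02,0,0,0],[0,0,0.035,0,0,0],[0,0,0.048,0,0,0],[0,0,0.055,0,0,0],[0,0,0.055,0,0,0],[0,0,0.055,0,0,0]],
])

```text
time_s: 36.63
position: [0.614, -0.0314, 0.0691]
tcp_rot: [[0.995, -0.099, -0.001], [-0.099, -0.995, -0.0], [-0.001, 0.0, -1.0]]
force: [-0.3, -0.5, 0.4]
opening: 0.641
grasp_force: 30.0
```

play_rows([
  [[0,-0.001,0.01,0,0,0],[0,-0.001,0.02,0,0,0],[0,-0.001,0.03,0,0,0],[0,-0.001,0.04,0,0,0],[0,-0.001,0.046,0,0,0],[0,-0.001,0.048,0,0,0],[0,-0.001,0.048,0,0,0]],
])

```text
time_s: 37.22
position: [0.6134, -0.029, 0.0206]
tcp_rot: [[0.995, -0.097, -0.002], [-0.097, -0.995, 0.0], [-0.002, -0.0, -1.0]]
force: [0.7, -0.1, 0.5]
opening: 0.643
grasp_force: 30.0
```

play_rows([
  [[0,0,0,0,0,0],[0,0,0,0,0,0],[0,0,0,0,0,0],[0,0,0,0,0,0]],
], fingers=0.06)

```text
time_s: 37.55
position: [0.6144, -0.0293, 0.0222]
tcp_rot: [[0.995, -0.098, 0.001], [-0.098, -0.995, -0.0], [0.001, 0.0, -1.0]]
force: [0.0, -0.3, -0.3]
opening: 0.686
grasp_force: 0.0
```

play_rows([
  [[0,0,-0.01,0,0,0],[0,0,-0.035,0,0,0],[0,0,-0.07,0,0,0],[0,0,-0.105,0,0,0],[0,0,-0.13,0,0,0],[-0.005,-0.015,-0.145,0,0,0],[-0.015,-0.045,-0.15,0,0,0],[-0.025,-0.08,-0.15,0,0,0]],
], fingers=0.062)

```text
time_s: 38.22
position: [0.5988, 0.0518, 0.1753]
tcp_rot: [[0.995, -0.101, 0.007], [-0.101, -0.995, -0.001], [0.007, 0.0, -1.0]]
force: [0.2, -0.2, -0.1]
opening: 0.71
grasp_force: 0.0
```

Scaled: -5.6 degrees / 120 = -0.0467.

play_rows([
  [[-0.012,-0.035,0,0,0,-0.0083],[-0.024,-0.07,0,0,0,-0.0167],[-0.035,-0.1,0,0,0,-0.0333],[-0.042,-0.125,0,0,0,-0.0467],[-0.046,-0.136,0,0,0,-0.0467],[-0.046,-0.136,0,0,0,-0.0467],[-0.046,-0.136,0,0,0,-0.0467],[-0.046,-0.136,0,0,0,-0.0467]],
])

```text
time_s: 38.88
position: [0.565, 0.1914, 0.172]
tcp_rot: [[1.0, -0.001, 0.001], [-0.001, -1.0, -0.001], [0.001, 0.001, -1.0]]
force: [-0.3, -0.2, 0.4]
opening: 0.715
grasp_force: 0.0
```

```bash
python3 - <<'E'
from h import *
s=bot.read_state(); print(s['time_s'],s['position'],s['opening'],np.round(s['tcp_rot'],3).tolist())
w=imaging.capture('wrist')
print(-w['R'].T@w['t'])
print(outl('wrist','round_cutter',w,.0115),[(x['at'],x['confidence']) for x in finder.recognise('wrist','round_cutter')[:2]])
q=proj(w,[.642,.193,.012]); u,v=int(q[0]),int(q[1]); print(q)
g=cv2.cvtColor(w['frame'],cv2.COLOR_RGB2GRAY)[max(v-50,0):v+50,u-50:u+50]
c=cv2.HoughCircles(cv2.resize(g,None,fx=3,fy=3),cv2.HOUGH_GRADIENT,1,5,param1=80,param2=25,minRadius=54,maxRadius=85)
if c is not None:
    for x,y,r in c[0][:5]:
        X=ray(w,u-50+x/3,max(v-50,0)+y/3,.018); E=ray(w,u-50+(x+r)/3,max(v-50,0)+y/3,.018); print('circ',X[:2],np.linalg.norm(E-X))
E
```

```text
38.8833 [0.56495981 0.19135625 0.17196687] 0.7145769286671017 [[1.0, -0.001, 0.001], [-0.001, -1.0, -0.001], [0.001, 0.001, -1.0]]
[0.64411179 0.18999907 0.34593125]
([0.6431000232696533, 0.19619999825954437], 'rect', [0.6419, 0.1935, 0.0436, 0.0453, 89.8708], 431, 0.63) [([0.6407, 0.1937, 0.0197], 0.91)]
[316.52640163  95.43697125]
circ [0.64283541 0.19207724] 0.020341902740589016
circ [0.64056123 0.19386713] 0.01916711747333966
circ [0.64141137 0.19149039] 0.02170231830555621
circ [0.64425645 0.1929583 ] 0.02002000521037211
circ [0.64284065 0.1944459 ] 0.021022763838533964
```

play_rows([
  [[0.015,-0.001,0.005,0,0,0],[0.04,-0.002,0.02,0,0,0],[0.065,-0.002,0.045,0,0,0],[0.076,-0.002,0.075,0,0,0],[0.077,-0.002,0.1,0,0,0],[0.077,-0.002,0.12,0,0,0],[0.077,-0.002,0.13,0,0,0],[0.077,-0.002,0.13,0,0,0]],
])

```text
time_s: 39.7
position: [0.6395, 0.1932, 0.0386]
tcp_rot: [[1.0, -0.002, -0.006], [-0.002, -1.0, -0.001], [-0.006, 0.001, -1.0]]
force: [-1.2, 0.4, 0.6]
opening: 0.709
grasp_force: 0.0
```

play_rows([
  [[0,0,0.005,0,0,0],[0,0,0.015,0,0,0],[0,0,0.025,0,0,0],[0,0,0.033,0,0,0],[0,0,0.037,0,0,0],[0,0,0.037,0,0,0],[0,0,0.037,0,0,0]],
])

```text
time_s: 40.28
position: [0.6413, 0.1947, 0.0044]
tcp_rot: [[1.0, 0.0, -0.0], [0.0, -1.0, -0.0], [-0.0, 0.0, -1.0]]
force: [0.3, 0.2, -0.5]
opening: 0.71
grasp_force: 0.0
```

play_rows([
  [[0,0,0,0,0,0],[0,0,0,0,0,0],[0,0,0,0,0,0],[0,0,0,0,0,0],[0,0,0,0,0,0],[0,0,0,0,0,0],[0,0,0,0,0,0]],
], fingers=0.03)

```text
time_s: 40.87
position: [0.6417, 0.1948, 0.005]
tcp_rot: [[1.0, -0.0, 0.001], [-0.0, -1.0, 0.0], [0.001, -0.0, -1.0]]
force: [-0.2, 0.0, 2.2]
opening: 0.484
grasp_force: 30.0
```

play_rows([
  [[0,0,-0.006,0,0,0],[0,0,-0.02,0,0,0],[0,0,-0.04,0,0,0],[0,0,-0.065,0,0,0],[0,0,-0.09,0,0,0],[0,0,-0.11,0,0,0],[0,0,-0.12,0,0,0],[0,0,-0.12,0,0,0]],
])

```text
time_s: 41.53
position: [0.6436, 0.195, 0.1286]
tcp_rot: [[1.0, 0.0, 0.007], [0.0, -1.0, 0.001], [0.007, -0.001, -1.0]]
force: [0.0, -1.1, 0.5]
opening: 0.485
grasp_force: 30.0
```

Scaled: 5.7 degrees / 120 = 0.0475.

play_rows([
  [[-0.004,0.01,0,0,0,0],[-0.012,0.03,0,0,0,0.0083],[-0.023,0.06,0,0,0,0.0167],[-0.035,0.092,0,0,0,0.025],[-0.047,0.122,0,0,0,0.0333],[-0.058,0.15,0,0,0,0.0417],[-0.065,0.167,0,0,0,0.0475],[-0.067,0.1725,0,0,0,0.0475]],
])

```text
time_s: 42.2
position: [0.571, 0.0193, 0.1228]
tcp_rot: [[0.995, -0.103, -0.006], [-0.103, -0.995, 0.0], [-0.006, 0.001, -1.0]]
force: [-0.8, 0.2, -0.4]
opening: 0.485
grasp_force: 30.0
```

play_rows([
  [[0,0,0,0,0,0],[0,0,0,0,0,0],[0,0,0,0,0,0]],
])

```text
time_s: 42.45
position: [0.5746, 0.0231, 0.1242]
tcp_rot: [[0.995, -0.098, -0.0], [-0.098, -0.995, 0.0], [-0.0, -0.0, -1.0]]
force: [-0.2, 0.2, -0.4]
opening: 0.485
grasp_force: 30.0
```

```bash
python3 - <<'E'
from h import *
s=bot.read_state(); print(s['time_s'],s['position'],s['opening'],s['grasp_force'],np.round(s['tcp_rot'],3).tolist())
w=imaging.capture('wrist'); print(-w['R'].T@w['t'])
print([(x['at'],x['confidence']) for x in finder.recognise('wrist','flower_cutter')[:3]],outl('wrist','flower_cutter',w,.0135))
print('tin',outl('wrist','tin',w,.06))
cv2.imwrite('pics/w11.png',w['frame'][:,:,::-1])
E
```

```text
42.45 [0.5745609  0.02309653 0.12419212] 0.4850285594895805 30.00019719125703 [[0.995, -0.098, -0.0], [-0.098, -0.995, 0.0], [-0.0, -0.0, -1.0]]
[0.65349468 0.01395563 0.29804741]
[([0.6042, -0.0423, 0.018], 0.8), ([0.5715, 0.0214, 0.1274], 0.56)] ([0.6111000180244446, -0.035599999129772186], 'rect', [0.6136, -0.0324, 0.0607, 0.0531, 84.312], 1300, 0.79)
tin ([0.6481999754905701, -0.009399999864399433], 'rect', [0.6375, -0.0169, 0.2249, 0.1323, 84.3], 51819, 0.6)
```

View pics/w11.png

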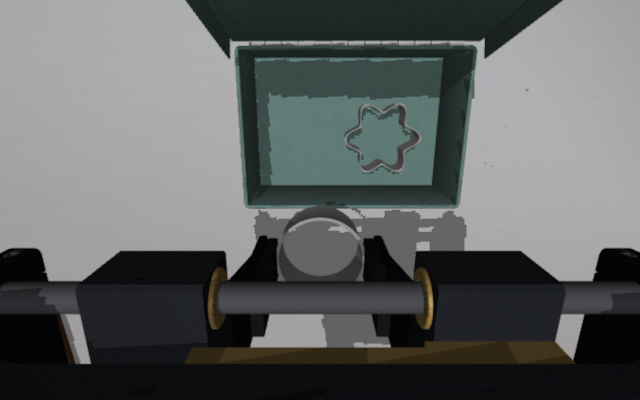

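The flower lies flat in the tin at (383,138), and the round cutter is still gripped. The left half of the tin is free for it.

play_rows([
  [[0.01,-0.001,0,0,0,0],[0.03,-0.003,0,0,0,0],[0.05,-0.004,0,0,0,0],[0.06,-0.005,0.005,0,0,0],[0.061,-0.005,0.02,0,0,0],[0.061,-0.005,0.035,0,0,0],[0.061,-0.005,0.045,0,0,0],[0.061,-0.005,0.05,0,0,0]],
])

```text
time_s: 43.32
position: [0.6339, 0.0217, 0.0725]
tcp_rot: [[0.995, -0.099, -0.004], [-0.099, -0.995, 0.001], [-0.004, -0.0, -1.0]]
force: [0.3, 0.6, -0.6]
opening: 0.484
grasp_force: 30.0
```

play_rows([
  [[0,0,0.005,0,0,0],[0,0,0.016,0,0,0],[0,0,0.028,0,0,0],[0,0,0.039,0,0,0],[0,0,0.047,0,0,0],[0,0,0.052,0,0,0],[0,0,0.052,0,0,0],[0,0,0.052,0,0,0]],
])

```text
time_s: 43.98
position: [0.6355, 0.0211, 0.0223]
tcp_rot: [[0.995, -0.099, -0.001], [-0.099, -0.995, 0.0], [-0.001, -0.0, -1.0]]
force: [0.3, 0.3, -1.0]
opening: 0.486
grasp_force: 30.0
```

play_rows([
  [[0,0,0,0,0,0],[0,0,0,0,0,0],[0,0,0,0,0,0],[0,0,0,0,0,0]],
], fingers=0.05)

```text
time_s: 44.32
position: [0.636, 0.021, 0.0232]
tcp_rot: [[0.995, -0.099, 0.001], [-0.099, -0.995, -0.0], [0.001, 0.0, -1.0]]
force: [0.8, -0.0, 0.2]
opening: 0.568
grasp_force: 0.0
```

play_rows([
  [[0,0,-0.01,0,0,0],[0,0,-0.035,0,0,0],[-0.005,0,-0.07,0,0,0],[-0.02,0,-0.1,0,0,0],[-0.04,0,-0.11,0,0,0],[-0.06,0,-0.11,0,0,0],[-0.06,0,-0.11,0,0,0],[-0.06,0,-0.11,0,0,0]],
])

```text
time_s: 44.98
position: [0.5756, 0.0272, 0.1338]
tcp_rot: [[0.995, -0.099, 0.001], [-0.099, -0.995, -0.0], [0.001, 0.0, -1.0]]
force: [0.4, 1.0, -0.3]
opening: 0.575
grasp_force: 0.0
```

```bash
python3 - <<'E'
from h import *
s=bot.read_state(); print(s['time_s'],s['position'],s['opening'],s['grasp_force'])
w=imaging.capture('wrist'); print(-w['R'].T@w['t'])
for n in ('flower_cutter','round_cutter'): print(n,[(x['at'],x['confidence']) for x in finder.recognise('wrist',n)[:2]],outl('wrist',n,w,.0135))
for c in ('scene','top'):
    imaging.capture(c); print(c,'lid',[(x['at'],x['confidence']) for x in finder.recognise(c,'tin_lid')[:1]])
E
```

```text
44.9833 [0.57556835 0.02719595 0.13377206] 0.5751411565717844 0.0
[0.65423999 0.01809697 0.30774674]
flower_cutter [([0.6049, -0.0388, 0.0179], 0.69)] None
round_cutter [([0.6281, 0.0168, 0.0211], 0.56), ([0.6883, -0.0174, 0.0968], 0.55)] None
scene lid [([0.4385, 0.4148, 0.0748], 0.69)]
top lid [([0.6966, -0.0257, 0.1372], 0.64)]
```

Both cutters are in the tin. For the lid I'll close the fingers, go over and behind it, then sweep it shut.

play_rows([
  [[0,0,-0.01,0,0,0],[0,0.005,-0.03,0,0,0],[0,0.012,-0.055,0,0,0],[0,0.02,-0.075,0,0,0],[0,0.029,-0.08,0,0,0],[0.01,0.029,-0.08,0,0,0],[0.03,0.029,-0.08,0,0,0],[0.06,0.029,-0.08,0,0,0]],
], fingers=0.0)

```text
time_s: 46.1
position: [0.631, -0.0074, 0.2117]
tcp_rot: [[0.995, -0.1, -0.004], [-0.1, -0.995, 0.001], [-0.004, -0.001, -1.0]]
force: [-0.0, -0.2, 0.7]
opening: 0.06
grasp_force: 0.0
```

play_rows([
  [[0.03,0,0,0,0,0],[0.065,0,0,0,0,0],[0.095,0,0,0,0,0],[0.115,0,0,0,0,0],[0.124,0,0,0,0,0],[0.124,0,0,0,0,0],[0.124,0,0,0,0,0],[0.124,0,0,0,0,0]],
])

```text
time_s: 46.77
position: [0.7549, -0.0197, 0.2111]
tcp_rot: [[0.995, -0.099, -0.003], [-0.099, -0.995, 0.001], [-0.003, -0.0, -1.0]]
force: [-0.1, -0.0, -0.1]
opening: 0.003
grasp_force: 0.0
```

```bash
cat > loc.py <<'E'
from h import *
s=bot.read_state(); p=s['position']; R=np.array([[.995,-.0993],[.0993,.995]]); print(s['time_s'],'local',R@(p[:2]-[.628,-.0075]),'z',p[2],'F',s['force'],s['opening'])
E
cat > lid.py <<'E'
from h import *
d=imaging.capture('scene'); o=finder.outline_of('scene','tin_lid'); 
L=lambda x,y,z: np.array([.628+.995*x+.0993*y,-.0075-.0993*x+.995*y,z])
for th in (0,.1,.2,.5,1.0,1.5,1.85): print(th,[proj(d,L(.056-.109*np.cos(th),y,.061+.109*np.sin(th))).round(0).tolist() for y in (-.075,.075)])
if o:
    ys,xs=np.nonzero(o[0]['pixels']); print('lid px',o[0]['confidence'],xs.min(),xs.max(),ys.min(),ys.max())
E
python3 loc.py; python3 lid.py
```

```text
46.7667 local [0.12749457 0.00042251] z 0.21113121393509024 F [-0.13372101 -0.01161816 -0.0824344 ] 0.0031784375179324813
0 [[329.0, 191.0], [304.0, 211.0]]
0.1 [[329.0, 188.0], [304.0, 209.0]]
0.2 [[329.0, 185.0], [303.0, 206.0]]
0.5 [[326.0, 177.0], [300.0, 197.0]]
1.0 [[318.0, 164.0], [291.0, 183.0]]
1.5 [[306.0, 156.0], [278.0, 174.0]]
1.85 [[297.0, 154.0], [269.0, 172.0]]
lid px 0.75 270 306 156 200
```

play_rows([
  [[0,0,0.015,0,0,0],[0,0,0.035,0,0,0],[0,0,0.055,0,0,0],[0,0,0.07,0,0,0],[0,0,0.077,0,0,0],[0,0,0.077,0,0,0],[0,0,0.077,0,0,0]],
])

```text
time_s: 47.45
position: [0.7561, -0.0201, 0.1361]
tcp_rot: [[0.995, -0.099, 0.0], [-0.099, -0.995, -0.0], [0.0, 0.0, -1.0]]
force: [0.5, -0.0, -0.2]
opening: 0.01
grasp_force: 0.0
```

play_rows([
  [[-0.006,0,0,0,0,0],[-0.015,0,0,0,0,0],[-0.025,0,0,0,0,0],[-0.035,0,0,0,0,0],[-0.045,0,0,0,0,0],[-0.054,0,0,0,0,0],[-0.062,0,0,0,0,0],[-0.062,0,0,0,0,0]],
])

```text
time_s: 48.12
position: [0.6935, -0.0137, 0.1374]
tcp_rot: [[0.995, -0.099, 0.001], [-0.099, -0.995, -0.0], [0.001, 0.0, -1.0]]
force: [-0.9, -0.6, -0.5]
opening: 0.006
grasp_force: 0.0
```

```bash
python3 loc.py; python3 lid.py | tail -1
```

```text
48.1167 local [0.06579505 0.00032047] z 0.13743233420433187 F [-0.90022276 -0.56010758 -0.46420254] 0.005765675430050925
lid px 0.63 276 308 157 200
```

play_rows([
  [[-0.01,0,0.001,0,0,0],[-0.022,0,0.003,0,0,0],[-0.032,0,0.007,0,0,0],[-0.041,0,0.011,0,0,0],[-0.05,0,0.017,0,0,0],[-0.058,0,0.024,0,0,0],[-0.065,0,0.032,0,0,0],[-0.071,0,0.041,0,0,0]],
])

```text
time_s: 48.88
position: [0.6245, -0.0071, 0.0952]
tcp_rot: [[0.995, -0.099, 0.002], [-0.099, -0.995, -0.0], [0.002, 0.0, -1.0]]
force: [1.0, 0.2, 1.8]
opening: 0.002
grasp_force: 0.8
```

```bash
python3 loc.py; python3 lid.py | tail -1
```

```text
48.8833 local [-3.48949861e-03  9.74705965e-05] z 0.09518384583808986 F [0.99313458 0.16482957 1.78523108] 0.001580534372082202
lid px 0.73 283 325 176 201
```

play_rows([
  [[-0.004,0,0.006,0,0,0],[-0.008,0,0.012,0,0,0],[-0.011,0,0.018,0,0,0],[-0.014,0,0.024,0,0,0],[-0.016,0,0.029,0,0,0],[-0.017,0,0.033,0,0,0],[-0.018,0,0.035,0,0,0],[-0.018,0,0.035,0,0,0]],
])

```text
time_s: 49.65
position: [0.6048, -0.0049, 0.0588]
tcp_rot: [[0.995, -0.099, -0.002], [-0.099, -0.995, 0.0], [-0.002, -0.0, -1.0]]
force: [0.7, -0.3, 0.3]
opening: 0.005
grasp_force: 0.0
```

play_rows([
  [[0,0,0.0005,0,0,0],[0,0,0.001,0,0,0],[0,0,0.0015,0,0,0],[0,0,0.0015,0,0,0]],
])

```text
time_s: 49.98
position: [0.6058, -0.0051, 0.0582]
tcp_rot: [[0.995, -0.099, -0.0], [-0.099, -0.995, 0.0], [-0.0, -0.0, -1.0]]
force: [0.2, -0.9, -0.3]
opening: 0.008
grasp_force: 0.1
```

```bash
python3 loc.py; python3 lid.py | tail -1
```

```text
49.9833 local [-0.02236338  0.00020439] z 0.058199747284710515 F [ 0.22535433 -0.87372486 -0.29266068] 0.008285138051821737
lid px 0.91 280 329 186 212
```

Continuing down until firm contact shows the lid is fully shut.

play_rows([
  [[0,0,0.0005,0,0,0],[0,0,0.001,0,0,0],[0,0,0.0015,0,0,0],[0,0,0.0015,0,0,0]],
])

```text
time_s: 50.42
position: [0.6058, -0.0051, 0.0566]
tcp_rot: [[0.995, -0.099, -0.0], [-0.099, -0.995, 0.0], [-0.0, 0.0, -1.0]]
force: [-1.0, 0.6, 1.0]
opening: 0.002
grasp_force: 0.2
```

play_rows([
  [[0,0,0.0005,0,0,0],[0,0,0.001,0,0,0],[0,0,0.001,0,0,0]],
])

```text
time_s: 50.67
position: [0.6058, -0.0051, 0.0555]
tcp_rot: [[0.995, -0.099, -0.0], [-0.099, -0.995, 0.0], [-0.0, -0.0, -1.0]]
force: [-0.5, -0.4, 0.4]
opening: 0.006
grasp_force: 0.1
```

```bash
python3 loc.py; python3 lid.py | tail -1
```

```text
50.6667 local [-0.02235564  0.00019682] z 0.055528424025933 F [-0.52388358 -0.3560876   0.37560404] 0.005711324209901178
lid px 0.82 280 329 186 213
```

play_rows([
  [[0,0,0.0005,0,0,0],[0,0,0.001,0,0,0],[0,0,0.001,0,0,0]],
])

```text
time_s: 51.02
position: [0.6059, -0.0051, 0.0546]
tcp_rot: [[0.995, -0.099, 0.0], [-0.099, -0.995, -0.0], [0.0, 0.0, -1.0]]
force: [0.0, -1.3, 0.8]
opening: 0.007
grasp_force: 0.1
```

play_rows([
  [[0,0,0.0005,0,0,0],[0,0,0.001,0,0,0],[0,0,0.001,0,0,0]],
])

```text
time_s: 51.27
position: [0.6058, -0.0051, 0.0536]
tcp_rot: [[0.995, -0.099, -0.0], [-0.099, -0.995, 0.0], [-0.0, -0.0, -1.0]]
force: [-0.6, -0.1, 1.0]
opening: 0.007
grasp_force: 0.1
```

play_rows([
  [[0,0,0.0005,0,0,0],[0,0,0.001,0,0,0],[0,0,0.001,0,0,0]],
])

```text
time_s: 51.52
position: [0.6058, -0.0051, 0.0525]
tcp_rot: [[0.995, -0.099, -0.0], [-0.099, -0.995, 0.0], [-0.0, -0.0, -1.0]]
force: [0.1, -0.2, 0.6]
opening: 0.001
grasp_force: 0.1
```

play_rows([
  [[0,0,0.0005,0,0,0],[0,0,0.001,0,0,0],[0,0,0.001,0,0,0]],
])

```text
time_s: 51.77
position: [0.6058, -0.0051, 0.0515]
tcp_rot: [[0.995, -0.099, -0.0], [-0.099, -0.995, 0.0], [-0.0, -0.0, -1.0]]
force: [-0.5, -0.1, 0.3]
opening: 0.002
grasp_force: 0.0
```

```bash
python3 loc.py; python3 - <<'E'
from h import *
F=[]
for i in range(8): imaging.capture('scene'); F.append(bot.read_state()['force'][2])
print(np.mean(F),np.std(F))
E
python3 lid.py|tail -1
```

```text
51.7667 local [-0.02231319  0.00020951] z 0.051538574020510666 F [-0.51437607 -0.1250149   0.26068163] 0.0017200038262360198
-0.13299174043233739 0.5391698579155766
lid px 0.79 280 328 185 214
```

play_rows([
  [[0,0,0.001,0,0,0],[0,0,0.002,0,0,0],[0,0,0.002,0,0,0]],
])

```text
time_s: 52.52
position: [0.606, -0.0051, 0.0509]
tcp_rot: [[0.995, -0.099, 0.0], [-0.099, -0.995, -0.0], [0.0, 0.0, -1.0]]
force: [-1.9, 0.3, 8.0]
opening: 0.008
grasp_force: 3.9
```

play_rows([
  [[0,0,0.0005,0,0,0],[0,0,0.001,0,0,0],[0,0,0.001,0,0,0]],
])

```text
time_s: 52.77
position: [0.606, -0.0051, 0.0509]
tcp_rot: [[0.995, -0.099, 0.001], [-0.099, -0.995, -0.0], [0.001, 0.0, -1.0]]
force: [-2.8, -0.2, 12.8]
opening: 0.005
grasp_force: 6.4
```

```bash
python3 - <<'E'
from h import *
F=[]
for i in range(4): imaging.capture('scene'); F.append(bot.read_state()['force'][2])
print(np.mean(F),np.std(F))
E
```

```text
12.657389367517483 0.3018620952545529
```

The lid is firmly shut: motion stopped at 12.7 N. Retracting, then a final check.

play_rows([
  [[0,0,-0.01,0,0,0],[0,0,-0.03,0,0,0],[0,0,-0.06,0,0,0],[-0.01,0,-0.1,0,0,0],[-0.03,0,-0.135,0,0,0],[-0.06,0,-0.16,0,0,0],[-0.09,0,-0.18,0,0,0],[-0.1,0,-0.19,0,0,0]],
])

```text
time_s: 53.63
position: [0.5029, 0.0057, 0.2412]
tcp_rot: [[0.995, -0.099, -0.0], [-0.099, -0.995, 0.0], [-0.0, 0.0, -1.0]]
force: [0.7, -0.2, -0.9]
opening: -0.0
grasp_force: 0.0
```

play_rows([
  [[0,0,0,0,0,0],[0,0,0,0,0,0],[0,0,0,0,0,0],[0,0,0,0,0,0]],
])

```text
time_s: 53.97
position: [0.5071, 0.0046, 0.2376]
tcp_rot: [[0.995, -0.099, -0.001], [-0.099, -0.995, 0.0], [-0.001, -0.0, -1.0]]
force: [-0.2, 0.4, -0.9]
opening: 0.006
grasp_force: 0.0
```

```bash
python3 lid.py; python3 - <<'E'
from h import *
s=bot.read_state(); print(s['time_s'],s['position'],s['force'])
for c in ('top','scene','wrist'):
    d=imaging.capture(c)
    for n in ['egg_mid','red_jar','green_jar','tin','tin_lid','bowl','round_cutter','flower_cutter']:
        print(c,n,[(np.round(r['at'],3).tolist(),round(r['confidence'],2)) for r in finder.recognise(c,n)][:2])
E
```

```text
0 [[329.0, 191.0], [304.0, 211.0]]
0.1 [[329.0, 188.0], [304.0, 209.0]]
0.2 [[329.0, 185.0], [303.0, 206.0]]
0.5 [[326.0, 177.0], [300.0, 197.0]]
1.0 [[318.0, 164.0], [291.0, 183.0]]
1.5 [[306.0, 156.0], [278.0, 174.0]]
1.85 [[297.0, 154.0], [269.0, 172.0]]
lid px 0.75 279 329 182 215
54.0667 [0.50680769 0.004677   0.23746628] [0.09615516 0.63635723 0.03833955]
top egg_mid [([0.428, -0.325, 0.048], 0.45)]
top red_jar [([0.445, 0.396, 0.104], 0.77), ([0.657, 0.015, 0.058], 0.37)]
top green_jar [([0.446, 0.32, 0.105], 0.75)]
top tin [([0.662, 0.018, 0.065], 0.86)]
top tin_lid [([0.659, 0.012, 0.062], 0.96), ([0.444, 0.396, 0.105], 0.52)]
top bowl [([0.66, -0.393, 0.046], 0.92)]
top round_cutter []
top flower_cutter []
scene egg_mid [([0.43, -0.309, 0.042], 0.41)]
scene red_jar [([0.441, 0.413, 0.077], 0.8)]
scene green_jar [([0.439, 0.347, 0.08], 0.85)]
scene tin [([0.611, 0.024, 0.064], 0.61), ([0.439, 0.413, 0.076], 0.25)]
scene tin_lid [([0.622, 0.009, 0.062], 0.87)]
scene bowl [([0.643, -0.373, 0.037], 0.65)]
scene round_cutter []
scene flower_cutter []
wrist egg_mid [([0.436, -0.316, 0.045], 0.88)]
wrist red_jar [([0.461, 0.38, 0.024], 0.58)]
wrist green_jar [([0.461, 0.314, 0.054], 0.89), ([0.466, 0.306, 0.011], 0.42)]
wrist tin [([0.619, -0.003, 0.063], 0.71)]
wrist tin_lid [([0.621, -0.004, 0.063], 0.93)]
wrist bowl [([0.621, -0.317, 0.01], 0.75), ([0.461, 0.313, 0.053], 0.47)]
wrist round_cutter []
wrist flower_cutter []
```

The lid sits at z 0.062–0.063 m, both jars and the egg are in place, and the bowl hasn't moved. Handing in.

```bash
python3 -c "
from rig import bot
print(bot.hand_in())"
```

```text
the job is handed in; nothing more can be done
None
```

The job is handed in at about 54 s of robot time: the egg is in the empty well, both jars stand upright in the caddy, the flower and round cutters are in the taped tin with its lid shut, and the bowl of custard was not touched.

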